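# Make up two wear-test kits

### The job

Make up the two wear-test kits from the stock on the bench. The three-bay tray takes the pin-on-disc kit: the round wear disc in the large bay at one end, the bigger of the two brass weights in the middle bay and the ball holder in the bay at the other end; the two-bay tray takes the sliding-bar kit: the flat steel block in the large bay and the long pin bar in the narrow bay. Everything stands or lies flat on its bay's floor the way up it is now, set down and not dropped, and the small spare weight, the jar and the wrench stay where they are.

Things in the scene. Friction and masses are not known exactly. Their poses are not given: they have to be found in the camera images.
- disc_mid (a point): Wear disc on its hub, mushroom-shaped, 32 mm high, about 0.24 kg: a round steel disc 56 mm in diameter, 10 mm thick, with a dark circular wear track on top, on a hub 32 mm in diameter. It stands on the hub; grip it across the disc, whose rim lies 22 to 32 mm above the underside. The point is on the axis, 16 mm above the underside; z is up.
- weight_mid (a point): The bigger brass weight: cylinder 42 mm in diameter and 30 mm high, then a neck 14 mm in diameter and 10 mm high, then a knob 24 mm in diameter and 14 mm high on top; 54 mm high in all, about 0.34 kg. The point is on the axis, 27 mm above its underside; z is up.
- ball_holder_mid (a point): Ball holder: steel, upright, 48 mm high, about 0.12 kg; a round foot flange 36 mm in diameter, 10 mm high, then a straight stem 18 mm in diameter from 10 to 42 mm above the underside, with a dark band near the top and a 12 mm steel ball half sunk in its top. The point is on the axis, 24 mm above the underside; z is up.
- block_mid (a point): Flat test block: a dark steel rectangular block lying flat, 44 mm along its x, 70 mm along its y, 20 mm high, with a bright ground stripe along the middle of its top, about 0.45 kg. The point is at its centre, 10 mm above its underside; z is up.
- pin_bar_mid (a point): Pin bar: a plain aluminium bar lying flat, 18 mm along its x, 90 mm along its y, 24 mm high, about 0.14 kg. On its top, near the +y end, a dark steel pin 8 mm in diameter stands 12 mm up; two small screw heads (3 mm high) sit 22 mm to the +y and 36 mm to the -y side of the middle. The point is at the bar's centre, 12 mm above the underside; z is up.
- tray_three: Shallow three-bay tray (grey floor, pale walls) fixed to the bench, 212 mm in x, 80 mm in y; floor 2 mm thick, walls 3 mm thick, tops 8 mm above the bench. Bays in a row along x, each 74 mm wide in y, centred at y = 0: large, 80 mm long, centred at x = -63 mm; middle, 64 mm long, at x = +12 mm; small end bay, 56 mm long, at x = +75 mm. Origin: centre of its underside, z up.
- tray_two: Shallow two-bay tray (grey floor, pale walls) fixed to the bench, 129 mm in x, 110 mm in y; floor 2 mm thick, walls 3 mm thick, tops 8 mm above the bench. Bays side by side in x, each 104 mm long in y, centred at y = 0: large, 70 mm wide, centred at x = -26.5 mm; narrow, 50 mm wide, at x = +36.5 mm. Block and bar fit with their y along the tray's y, either way round. Origin: centre of its underside, z up.
- spare_weight_mid (a point): The small spare brass weight, not wanted in either kit: same shape as the bigger one but 30 mm in diameter (21 mm high), with neck and an 18 mm knob, 40 mm high in all, 0.13 kg, standing among the stock. The point is on the axis, 20 mm above its underside. It must stay where it is.
- jar: A small amber glass jar with a white cap, 48 mm in diameter and 55 mm high, standing beyond the stock; bystander, must stay where it is. The origin is at the centre of its underside.
- wrench: A flat steel wrench 150 mm long lying beyond the stock, roughly crosswise; bystander, must stay where it is. The origin is under its middle; x along the tool.
Mind the look-alikes: they are no part of the job. Leave any purple look-alike of the part that bears disc_mid alone. What is shaped like the part that bears weight_mid but purple is not meant.

How it is judged:
By the outcome, as a careful person would: the job done as asked, in the order asked, and still so for the second after the job is handed in, with the robot touching nothing.
It also fails if it takes over 120 s, if anything falls off the work surface, if the arm or the gripper's body presses on something with over 40 N, if the wrist force passes 120 N, or if a joint passes its speed limit or range.

### The arm

A 6-joint arm with a two-finger parallel gripper is mounted at the origin on the work surface. World frame = base frame: x ahead of the robot, y to its left, z up, the work surface at z = 0. Lengths are in m, angles in rad, forces in N, time in s.
With the tool pointing down it reaches from about 0.425 to 0.95 m from the base axis. Payload 3.5 kg.
Tool frame: the origin (TCP) lies midway between the tips of the shut fingers; the grasp point (between the pads) lies 19 mm behind it; x points along the fingers, y is the direction in which the jaws open and shut, and the axes are right-handed (so a half turn about x gives the same grasp; the last joint's range is limited). The gripper opens to 85 mm and grips with 20 to 120 N. Pads are 22 mm wide; open, the fingers measure 114 mm over their backs; the gripper's body (76 mm by 85 mm) begins 54 mm behind the grasp point. The pads swing forward as they close: fully open they stand 13 mm farther back than shut.
Start: joints at [-0.15, 0.286, 1.577, -0, 1.279, -0.15], TCP at [0.675, 0, 0.231] pointing down, gripper open.
Joint ranges: [-2.77, 2.77], [-0.9, 2.22], [0.21, 2.48], [-1.53, 4.67], [0.24, 2.81], [-2.84, 2.84]. Speed limits (rad/s): [2.79, 2.79, 3.14, 3.14, 3.14, 3.14].

### API

Orientations are given as a unit quaternion [x, y, z, w].
In Python, from plant import sensors, optics, ctrl gives the robot as it stands.
- The arm moves only by the tool arm_command, never from a script. Its argument "increments" is a list that holds one entry, the list of rows, each a list of 4 numbers: the shift along the tool's x, y, z in cm, then the turn about the tool's x in rad. A call has 1 to 20 rows; each row shifts and turns the commanded pose from where the row before left it, along the tool's axes as they then stand; what a row does not reach is not made up. A row lasts 1/8 s, in which the tool goes at most 62.5 mm and 10.7 degrees, less where a joint would pass 70% of its speed; a pose out of reach is approached as far as the arm can. A call with a gripper value outside its range is refused whole. "grip" is the finger opening in cm, from 0 to 8.54, set as the call begins (left out, the last holds). The fingers move at their own pace and stop on an object; "grip_force" is the grip in N (left out, the last holds). Time passes only in rows, so rows that do not move let the fingers close. It gives the time, the measured TCP pose, the force and the opening at its end, in the units of the state.
- sensors.get_state(): the state, without advancing time (a new reading comes with each control period).
- optics.read_camera(name): name is "scene" or "side" or "wrist"; returns the picture (400x640x3 uint8, blue, green, red); there is no depth.
- optics.camera_model(name): a dict with "camera_matrix" (3x3 intrinsics, pixels), "world_from_camera" (4x4, takes a point from camera to world coordinates); the wrist camera has in their place "mount" (4x4, takes a point from camera to tool coordinates, whose origin is the TCP and whose axes are the tool frame's). Camera axes: x right, y up, looking along -z (the intrinsics and any distortion apply to the point x, -y, -z); pixel columns grow to the right and rows downward; lengths in m; the calibration is good to about 2 mm. A picture is of the moment at which its call begins: read the wrist's pose just before it. camera_model takes no time and is no camera call.
- ctrl.sign_off(): hands the job in, once; it reports no verdict.
Trained networks look in the newest picture that a camera, given by its name, has taken for a name from the list of things; names that differ only in an ending like _2 or _b are one class to them, and where a whole thing is asked for, a point or a joint stands for the part that bears it (a point fixed in the world has none). Each returns a list of dicts, best first, with "conf" (0 to 1); they miss things now and then, are a little off and sometimes report something else, mostly with a low value. They report only what shows in the picture. A call takes as long as a camera call. They do not tell look-alikes from the thing itself.
- optics.boxes_of(camera, query): "at" ([row, column] in pixels, amid what is visible of it).
- optics.place_of(camera, query): "at" ([row, column] in pixels: a listed point, or the origin of a listed thing).
The state is a dict: "time": time; "qpos": joint angles; "dq": joint speeds; "joint_efforts": joint torques, N m; "eef_pos": TCP position; "tcp_rot": TCP orientation; "contact_force": force on the tool from outside, world axes, zero at the start; "wrist_torque": the same for the moment, N m; "opening": opening from 0.0 (shut) to 1.0 (fully open).
Only numpy, scipy, OpenCV 4.12 (cv2) and the standard library are available. Lean on these libraries where they do the work, as an engineer would, in place of code of your own. Each camera call takes 0.05 s, during which the arm holds its last target.

## Working session

There is one attempt and no reset: what is moved stays moved. The work goes in short steps, Python scripts to look and compute and a tool call to move; the robot and the scene stay as the last step left them, time stands still between calls to the robot, and variables do not carry over. Pictures are saved under pics/ and viewed, and the job is handed in when it is done.

Besides the shell and the picture viewer there is one more tool, called after ">>>" as name(argument=value, ...) on one line, values as JSON. arm_command: Moves the arm, as the interface text tells. Its arguments: {"type":"object","properties":{"increments":{"type":"array","items":{"type":"array","items":{"type":"array","items":{"type":"number"}}}},"grip":{"type":"number"},"grip_force":{"type":"number"}},"required":["increments"]}

```bash
mkdir -p pics; ls; python3 - <<'E'
from plant import sensors, optics, ctrl
import cv2
s=sensors.get_state(); print(s)
for n in ["scene","side","wrist"]:
    im=optics.read_camera(n); cv2.imwrite(f"pics/{n}0.png",im)
    print(n,optics.camera_model(n))
E
```

```text
pics
{'time': 0.0, 'qpos': array([-1.50010917e-01,  2.87176068e-01,  1.57820105e+00,  1.67100967e-05,
        1.27861165e+00, -1.49999707e-01]), 'dq': array([-0.00047282, -0.0013538 , -0.00027154, -0.00011088,  0.00068828,
        0.00041002]), 'joint_efforts': array([-1.79628755e-04, -4.05981302e+01, -2.92628127e+01, -1.54224781e-04,
        5.81841552e-03,  3.74769741e-06]), 'eef_pos': array([6.74330349e-01, 1.27474041e-04, 2.29927233e-01]), 'tcp_rot': array([ 0.49950542,  0.50068081, -0.50050188,  0.49931045]), 'contact_force': array([-0.29617266,  0.66720999,  1.04780153]), 'wrist_torque': array([-0.0650096 ,  0.01145338,  0.00820234]), 'opening': 0.9992739781889264}
scene {'camera_matrix': array([[452.06340542,   0.        , 318.56147193],
       [  0.        , 452.06340542, 192.68068518],
       [  0.        ,   0.        ,   1.        ]]), 'world_from_camera': array([[-0.78185392, -0.42399404,  0.45709244,  0.99469784],
       [ 0.62335764, -0.51823034,  0.58554467,  0.53271938],
       [-0.01138828,  0.74274246,  0.66948035,  0.67212228],
       [ 0.        ,  0.        ,  0.
[... 300 characters left out ...]
14902,  0.68988125, -0.66959456, -0.72999279],
       [-0.0155206 ,  0.69319929,  0.72057883,  0.86069508],
       [ 0.        ,  0.        ,  0.        ,  1.        ]])}
wrist {'camera_matrix': array([[334.09552722,   0.        , 321.28624777],
       [  0.        , 334.09552722, 199.14648284],
       [  0.        ,   0.        ,   1.        ]]), 'mount': array([[ 1.27275106e-03,  3.13221094e-01, -9.49679381e-01,
        -1.42319684e-01],
       [ 9.99998907e-01, -1.11269490e-03,  9.73202294e-04,
        -2.68163454e-04],
       [-7.51875912e-04, -9.49679582e-01, -3.13222168e-01,
        -8.02879428e-02],
       [ 0.00000000e+00,  0.00000000e+00,  0.00000000e+00,
         1.00000000e+00]])}
```

View pics/scene0.png

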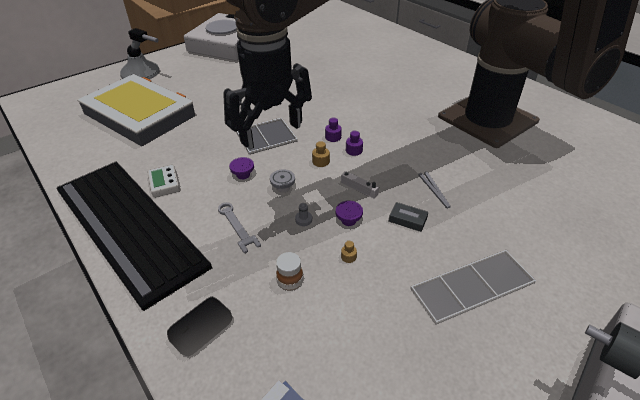

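View pics/side0.png

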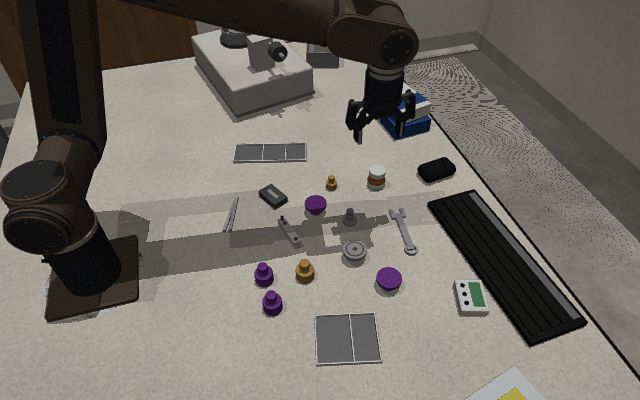

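View pics/wrist0.png

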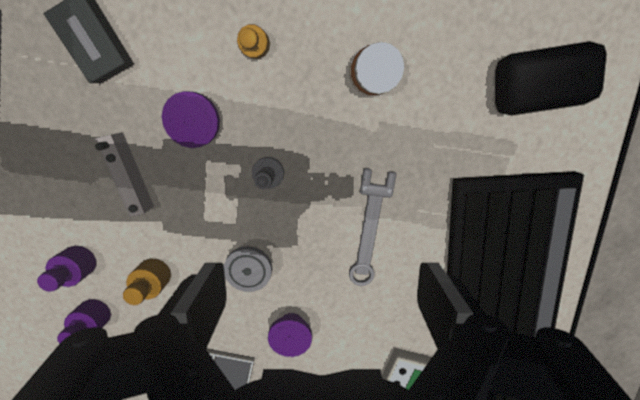

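The scene picture shows the disc at (283,180), big weight at (320,153), holder at (304,213), pin bar at (360,183), block at (409,216) and spare at (349,252). The three-bay tray is at (473,285) and the two-bay tray at (270,135). There are purple look-alikes of the disc and weight.

```bash
cat > h.py <<'E'
import numpy as np, cv2
from plant import sensors, optics, ctrl
from scipy.spatial.transform import Rotation as Rn
def pose():
    s=sensors.get_state(); T=np.eye(4); T[:3,:3]=Rn.from_quat(s['tcp_rot']).as_matrix(); T[:3,3]=s['eef_pos']; return T
def cam(name,T=None):
    m=optics.camera_model(name)
    W=m['world_from_camera'] if 'world_from_camera' in m else (pose() if T is None else T)@m['mount']
    return m['camera_matrix'],W
def ray(c,px):  # px=(row,col)
    K,W=c; d=np.array([(px[1]-K[0,2])/K[0,0],-(px[0]-K[1,2])/K[1,1],-1.])
    return W[:3,3],W[:3,:3]@d
def atz(c,px,z):
    o,d=ray(c,px); return o+d*(z-o[2])/d[2]
def proj(c,p):
    K,W=c; q=np.linalg.inv(W)@np.r_[p,1]; return np.array([K[1,2]+K[1,1]*q[1]/q[2], K[0,2]-K[0,0]*q[0]/q[2]])
E
sed -i 's#K\[1,2\]+K\[1,1\]\*q\[1\]/q\[2\]#K[1,2]+K[1,1]*q[1]/q[2]#' h.py
python3 - <<'E'
from h import *
print(pose().round(3))
Z=dict(disc_mid=.016,weight_mid=.027,ball_holder_mid=.024,block_mid=.01,pin_bar_mid=.012,tray_three=0,tray_two=0,spare_weight_mid=.02,jar=0,wrench=0)
for n in ["scene","side","wrist"]:
    T=pose(); optics.read_camera(n); c=cam(n,T)
    print(n, 'selftest', proj(c,atz(c,[100,200],0.01)))
    for q,z in Z.items():
        for r in optics.place_of(n,q):
            if r['conf']>.25: print(n,q,round(r['conf'],2),np.round(r['at'],1),atz(c,r['at'],z).round(4)[:2])
E
```

```text
[[-0.002  1.    -0.     0.674]
 [ 0.    -0.    -1.     0.   ]
 [-1.    -0.002 -0.     0.23 ]
 [ 0.     0.     0.     1.   ]]
scene selftest [100. 200.]
scene disc_mid 0.79 [183.3 283.8] [ 0.5871 -0.1144]
scene disc_mid 0.74 [171.4 241.5] [ 0.6381 -0.2101]
scene disc_mid 0.62 [214.4 348.3] [0.541  0.0497]
scene disc_mid 0.56 [277.7 288.3] [0.7309 0.1027]
scene weight_mid 0.91 [139.9 354. ] [ 0.367  -0.1274]
scene weight_mid 0.75 [127.3 334.2] [ 0.3691 -0.2001]
scene ball_holder_mid 0.75 [213.1 301.8] [ 0.6175 -0.0071]
scene block_mid 0.68 [214.3 405.9] [0.4443 0.1205]
scene pin_bar_mid 0.97 [184.7 362. ] [ 0.4528 -0.0042]
scene tray_three 0.92 [283.4 470.6] [0.4757 0.3105]
scene tray_two 0.68 [137.4 264.7] [ 0.5106 -0.3093]
scene spare_weight_mid 0.64 [248.3 348.2] [0.6041 0.1209]
scene jar 0.75 [279.4 287.5] [0.7279 0.0944]
scene wrench 0.87 [228.  238.7] [ 0.7299 -0.0743]
side selftest [100. 200.]
side disc_mid 0.91 [205.8 313.4] [0.5392 0.0567]
side disc_mid 0.72 [281.2 388.9] [ 0.637  -0.2147]
side disc_mid 0.69 [253.6 354.6] [ 0.5897 -0.1202]
side weight_mid 0.85 [272.3 263.1] [ 
[... 747 characters left out ...]
] [ 0.5834 -0.1218]
wrist disc_mid 0.69 [330.1 292.4] [ 0.637  -0.2162]
wrist disc_mid 0.64 [118.5 192.1] [0.5393 0.0509]
wrist weight_mid 0.87 [280.3 144.1] [ 0.4638 -0.1358]
wrist weight_mid 0.8 [268.5  63.9] [ 0.3722 -0.1201]
wrist weight_mid 0.6 [324.2  82.3] [ 0.3762 -0.1987]
wrist ball_holder_mid 0.91 [175.1 269.4] [ 0.6184 -0.0078]
wrist block_mid 0.85 [41.8 88.8] [0.4434 0.1246]
wrist block_mid 0.65 [177.7 266.5] [ 0.6128 -0.0143]
wrist pin_bar_mid 0.67 [173.8 123.1] [ 0.4537 -0.0095]
wrist spare_weight_mid 0.67 [ 38.4 250. ] [0.6056 0.1265]
wrist jar 0.68 [ 70.2 371.5] [0.7266 0.099 ]
wrist wrench 0.61 [228.5 365.1] [ 0.7274 -0.0803]
wrist wrench 0.44 [172.4 121.8] [ 0.4452 -0.0108]
```

```bash
python3 - <<'E'
import cv2,numpy as np
a=cv2.imread('pics/side0.png')[135:170,225:315]; b=cv2.imread('pics/side0.png')[305:370,305:390]
c=cv2.imread('pics/scene0.png')[245:325,405:540]; d=cv2.imread('pics/scene0.png')[110:160,235:305]
def r(x,w,h): return cv2.resize(x,(w,h),interpolation=cv2.INTER_CUBIC)
im=np.vstack([np.hstack([r(a,400,156),np.zeros((156,400,3),np.uint8)]),np.hstack([r(c,400,237),r(d,332,237),np.zeros((237,68,3),np.uint8)])])
im[0:156,400:604]=r(b,204,156)
cv2.imwrite('pics/trays.png',im)
E
```

```text
(no output)
```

View pics/trays.png

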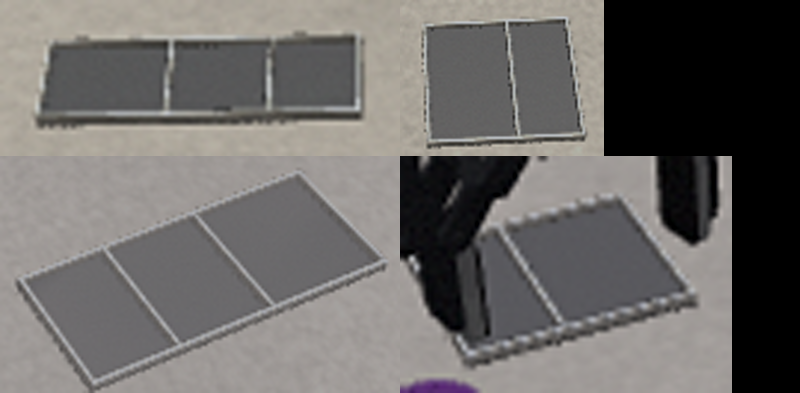

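```bash
cat > fit.py <<'E'
from h import *
from scipy.optimize import least_squares
def fit(obs,L,W,x0,z=.008):
    # obs: list of (cam,[(row,col,sx,sy)])
    def f(p):
        r=[]
        for c,l in obs:
            for (rw,cl,sx,sy) in l:
                ca,sa=np.cos(p[2]),np.sin(p[2]); X=sx*L/2;Y=sy*W/2
                w=np.array([p[0]+ca*X-sa*Y,p[1]+sa*X+ca*Y,z]); r+=list(proj(c,w)-[rw,cl])
        return np.array(r)
    s=least_squares(f,x0); return s.x,f(s.x).reshape(-1,2).round(1)
E
python3 - <<'E'
from fit import *
def cr(l,ox,oy,s,dy): return [((y-dy)/s+oy-.5+.5/s,x/s+ox-.5+.5/s,sx,sy) for x,y,sx,sy in l]
S=cam('side');C=cam('scene')
t3s=cr([(50,40,-1,1),(361,37,1,1),(362,113,1,-1),(38,117,-1,-1)],225,135,4.444,0)
t3c=cr([(17,283,1,1),(300,172,-1,1),(386,264,-1,-1),(95,380,1,-1)],405,245,2.963,156)
t2s=cr([(25,25,-1,1),(166,18,1,1),(184,134,1,-1),(28,139,-1,-1)],305,305,2.4,0)
t2c=cr([(618-400,196,-1,-1),(695-400,296,-1,1),(468-400,358,1,1)],235,110,4.743,156)
for o in ([(S,t3s)],[(C,t3c)],[(S,t3s),(C,t3c)]):
    x,r=fit(o,.212,.08,[.477,.315,0]);print('t3',x.round(4),np.abs(r).max())
for o in ([(S,t2s)],[(C,t2c)],[(S,t2s),(C,t2c)]):
    x,r=fit(o,.129,.11,[.505,-.31,0]);print('t2',x.round(4),np.abs(r).max())
E
```

```text
t3 [ 0.4789  0.3136 -0.2741] 0.6
t3 [ 0.4747  0.3112 -0.3704] 42.2
t3 [ 0.4761  0.3116 -0.3501] 40.6
t2 [ 0.5067 -0.3105 -0.2418] 1.3
t2 [ 0.5073 -0.3096 -0.2251] 0.5
t2 [ 0.5067 -0.3103 -0.2379] 1.2
```

```bash
python3 - <<'E'
from fit import *
def cr(l,ox,oy,s,dy): return [((y-dy)/s+oy-.5+.5/s,x/s+ox-.5+.5/s,sx,sy) for x,y,sx,sy in l]
S=cam('side');C=cam('scene')
t3s=cr([(50,40,-1,1),(361,37,1,1),(362,113,1,-1),(38,117,-1,-1)],225,135,4.444,0)
t3c=cr([(17,283,1,-1),(300,172,-1,-1),(386,264,-1,1),(95,380,1,1)],405,245,2.963,156)
for o in ([(S,t3s)],[(C,t3c)],[(S,t3s),(C,t3c)]):
    x,r=fit(o,.212,.08,[.477,.315,0]);print('t3',x.round(4),np.abs(r).max())
T=pose()
print(sensors.get_state()['time'])
# go over disc
E
```

```text
t3 [ 0.4789  0.3136 -0.2741] 0.6
t3 [ 0.4779  0.3161 -0.2687] 2.1
t3 [ 0.4783  0.3158 -0.2697] 2.1
1.8
```

Disc candidates in the wrist view are grey (row 267, col 247), purple (335, 290) and purple (118, 192). Only the first is steel grey with a dark wear track ring, so that's the one. I'll move above it and take an enlarged crop to confirm.

>>> arm_command(increments=[[[1.5,-2.25,3,0],[1.5,-2.25,3,0],[1.5,-2.25,3,0],[1.5,-2.25,3,0],[0,0,0,0],[0,0,0,0]]], grip=7.5)

```text
time: 2.55
eef_pos: [0.5856, -0.1199, 0.172]
tcp_rot: [0.5, 0.5, -0.5, 0.5]
contact_force: [0.4, -0.7, -0.0]
opening: 0.88
```

```bash
cat >> h.py <<'E'
def look(name,qs,fn=None,z=None,minc=.3):
    Z=dict(disc_mid=.016,weight_mid=.027,ball_holder_mid=.024,block_mid=.01,pin_bar_mid=.012,tray_three=0,tray_two=0,spare_weight_mid=.02,jar=0,wrench=0)
    T=pose(); im=optics.read_camera(name); c=cam(name,T)
    if fn: cv2.imwrite(fn,im)
    for q in qs:
        for r in optics.place_of(name,q):
            if r['conf']>minc: print(name,q,round(r['conf'],2),np.round(r['at'],1),atz(c,r['at'],Z[q] if z is None else z).round(4)[:2])
    return im,c,T
def go(xy,z=None,a=None):
    T=pose(); a0=np.arctan2(T[1,1],T[0,1]); d=np.r_[xy[0],xy[1],T[2,3] if z is None else z]-T[:3,3]
    print('now',T[:3,3].round(4),'a',round(a0,4),'tool shift cm',(100*T[:3,:3].T@d).round(2), 'turn', None if a is None else round(a0-a,3))
E
python3 - <<'E'
from h import *
im,c,T=look('wrist',['disc_mid'],'pics/w1.png')
go([.585,-.12]); print(sensors.get_state()['time'],sensors.get_state()['opening'])
E
```

```text
wrist disc_mid 0.89 [180.6 321.2] [ 0.5852 -0.1199]
wrist disc_mid 0.7 [272.6 370. ] [ 0.6347 -0.2163]
now [ 0.5861 -0.1194  0.1723] a 0.001 tool shift cm [-0.   -0.11  0.06] turn None
2.65 0.8816221564832606
```

View pics/w1.png

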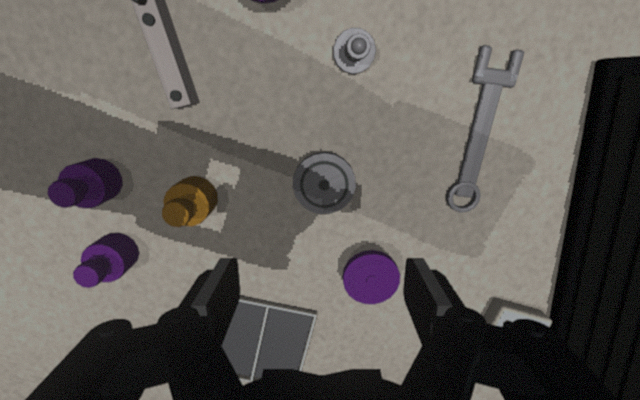

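The picture shows the grey steel disc with its dark track at (324,183), plain purple disc at (371,277), and the brass weight at (190,200) with two purple ones to its left. I'll check the disc centre and the weight using the circles' tops.

```bash
python3 - <<'E'
from h import *
c=cam('wrist')
im=cv2.imread('pics/w1.png'); cv2.imwrite('pics/w1c.png',cv2.resize(im[140:230,140:370],(782,306),interpolation=cv2.INTER_CUBIC))
for p,z in (([183,324],.032),([211,177],.054),([40,359],.046)): print(atz(c,p,z).round(4))
E
```

```text
[ 0.5881 -0.1174  0.032 ]
[ 0.4659 -0.1357  0.054 ]
[ 0.6131 -0.0051  0.046 ]
```

View pics/w1c.png

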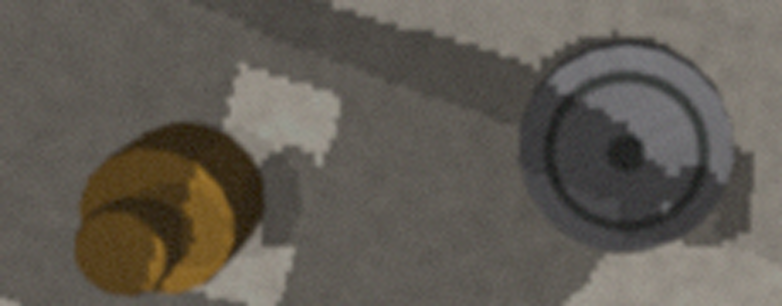

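>>> arm_command(increments=[[[3,0.1,0,0],[3,0,0,0],[3,0,0,0],[3,0,0,0],[2.5,0,0,0],[2,0,0,0],[0,0,0,0],[0,0,0,0]]])

```text
time: 3.65
eef_pos: [0.587, -0.1201, 0.0074]
tcp_rot: [0.5, 0.499, -0.5, 0.501]
contact_force: [0.5, -0.7, -0.3]
opening: 0.878
```

>>> arm_command(increments=[[[0,0,0,0],[0,0,0,0],[0,0,0,0],[0,0,0,0],[0,0,0,0]]], grip=5, grip_force=50)

```text
time: 4.28
eef_pos: [0.5874, -0.1205, 0.0083]
tcp_rot: [0.501, 0.499, -0.5, 0.501]
contact_force: [-0.4, 0.1, 5.7]
opening: 0.632
```

>>> arm_command(increments=[[[-0.5,0,0,0],[-1,0,0,0],[0,0,0,0]]])

```text
time: 4.65
eef_pos: [0.5863, -0.1201, 0.022]
tcp_rot: [0.5, 0.5, -0.5, 0.5]
contact_force: [0.2, -0.3, -3.5]
opening: 0.631
```

```bash
python3 - <<'E'
from h import *
print(sensors.get_state()['contact_force'],sensors.get_state()['opening'])
for n in ('side','wrist'):
    im=optics.read_camera(n)
    if n=='side': im=cv2.resize(im[150:310,230:450],(770,560),interpolation=cv2.INTER_CUBIC)
    cv2.imwrite(f'pics/{n}2.png',im)
E
```

```text
[ 0.18530275 -0.26126137 -3.52822513] 0.6311939918573386
```

View pics/side2.png

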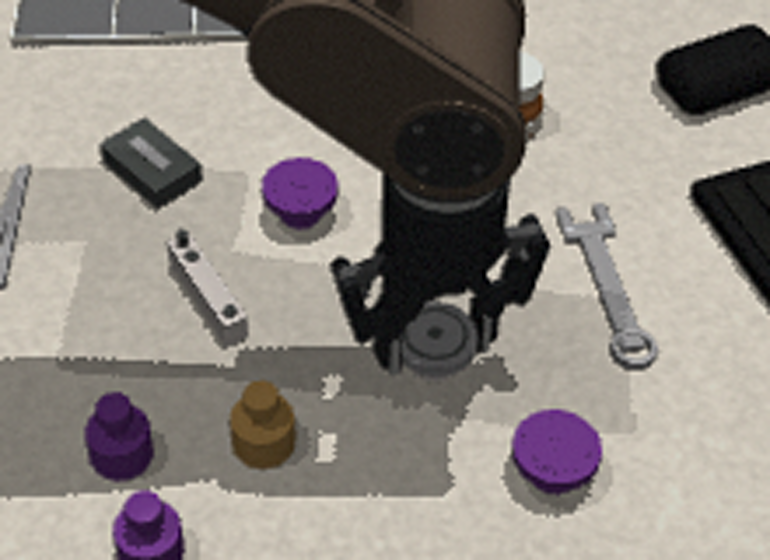

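View pics/wrist2.png

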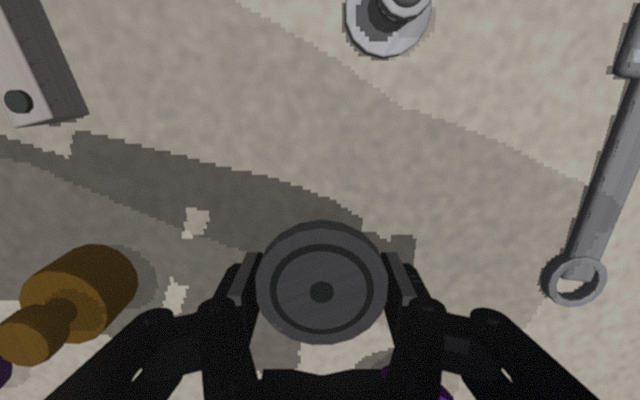

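```bash
python3 - <<'E'
from h import *
c=cam('wrist'); T=pose()
p=atz(c,[292,321.5],T[2,3]-.0083+.032); print(p, T[:3,:3].T@(p-T[:3,3]), T[:3,3])
def bay(t,x): return np.array([t[0]+np.cos(t[2])*x,t[1]+np.sin(t[2])*x])
t3=(.4785,.315,-.272)
for x in(-.063,.012,.075): print(bay(t3,x))
go(bay(t3,-.063)+[0,0.0],.13,0)
E
```

```text
[ 0.58552821 -0.11901668  0.04494596] [-0.02369987 -0.00027175 -0.00092255] [ 0.5857952  -0.11993737  0.02124596]
[0.41781616 0.33192548]
[0.49005883 0.3117761 ]
[0.55074266 0.29485062]
now [ 0.5858 -0.1199  0.0212] a -0.0001 tool shift cm [-10.87 -16.8  -45.19] turn -0.0
```

Held level and centred. I'll lift it and carry it over the tray's large bay.

>>> arm_command(increments=[[[-3,0,0,0],[-4,0,0,0],[-3,0,-1.5,0],[-1,-1.5,-3.7,0],[0,-1.7,-4,0],[0,-1.7,-4,0],[0,-1.7,-4,0],[0,-1.7,-4,0],[0,-1.7,-4,0],[0,-1.7,-4,0],[0,-1.7,-4,0],[0,-1.7,-4,0],[0,-1.7,-4,0],[0,-1.7,-4,0],[0,0,0,0],[0,0,0,0]]])

```text
time: 6.75
eef_pos: [0.4007, 0.3316, 0.1309]
tcp_rot: [-0.499, -0.5, 0.5, -0.5]
contact_force: [-0.6, -1.0, -2.2]
opening: 0.633
```

```bash
python3 - <<'E'
from h import *
im,c,T=look('wrist',['tray_three'],'pics/w3.png')
go([.4178,.3319],.02); print(c[1][:3,3])
E
```

```text
wrist tray_three 0.65 [207.5 409.8] [0.4769 0.3142]
now [0.4013 0.3311 0.131 ] a -0.0012 tool shift cm [11.1   1.66 -0.09] turn None
[0.40047378 0.41205072 0.27309677]
```

View pics/w3.png

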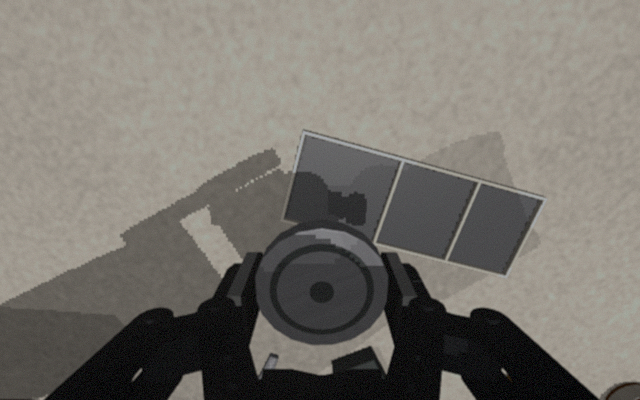

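```bash
python3 - <<'E'
from fit import *
c=cam('wrist')
x,r=fit([(c,[(130,303,-1,1),(196,545,1,1),(274.5,507,1,-1),(218,284,-1,-1)])],.212,.08,[.477,.315,-.27]); print(x,r.tolist())
def bay(t,x): return np.array([t[0]+np.cos(t[2])*x,t[1]+np.sin(t[2])*x])
for b in(-.063,.012,.075): print(bay(x,b))
go(bay(x,-.063),.0115,-.27)
E
```

```text
[ 0.47769884  0.31601297 -0.26396499] [[-1.9, -0.7], [-0.4, 4.3], [2.4, 1.0], [2.0, -4.5]]
[0.41688097 0.33245031]
[0.4892832  0.31288205]
[0.55010107 0.2964447 ]
now [0.4013 0.3311 0.131 ] a -0.0012 tool shift cm [11.95  1.57 -0.14] turn 0.269
```

>>> arm_command(increments=[[[1,1.6,0,0],[3,0,0,0],[3,0,0,0],[2.5,0,0,0],[1.3,0,0,0],[0.5,0,0,0],[0,0,0,0],[0,0,0,0]]])

```text
time: 7.85
eef_pos: [0.4179, 0.3325, 0.0195]
tcp_rot: [0.501, 0.5, -0.499, 0.5]
contact_force: [1.0, -1.0, -2.1]
opening: 0.634
```

>>> arm_command(increments=[[[0.3,0,0,0],[0.3,0,0,0],[0.15,0,0,0],[0,0,0,0]]])

```text
time: 8.35
eef_pos: [0.4168, 0.3319, 0.0106]
tcp_rot: [-0.5, -0.5, 0.5, -0.5]
contact_force: [0.7, -0.1, -3.4]
opening: 0.636
```

>>> arm_command(increments=[[[0.1,0,0,0],[0,0,0,0]]])

```text
time: 8.6
eef_pos: [0.417, 0.3321, 0.0103]
tcp_rot: [0.5, 0.5, -0.5, 0.5]
contact_force: [-3.1, -0.5, 0.8]
opening: 0.632
```

Contact made: the force changed sign. Releasing.

>>> arm_command(increments=[[[0,0,0,0],[0,0,0,0],[0,0,0,0]]], grip=7.2)

```text
time: 8.98
eef_pos: [0.4173, 0.3322, 0.01]
tcp_rot: [0.5, 0.5, -0.5, 0.5]
contact_force: [-0.7, -0.2, -0.0]
opening: 0.843
```

>>> arm_command(increments=[[[-1,0,0,0],[-3,0,0,0],[-3,0,0,0],[-3,0,0,0],[-1.5,0,0,0],[0,0,0,0]]])

```text
time: 9.72
eef_pos: [0.4177, 0.3324, 0.1262]
tcp_rot: [0.501, 0.5, -0.499, 0.5]
contact_force: [-0.1, -0.1, -0.2]
opening: 0.843
```

```bash
python3 - <<'E'
from h import *
im,c,T=look('wrist',['tray_three','disc_mid'],'pics/w4.png')
print(sensors.get_state()['contact_force'])
go([.4655,-.136],.15,0)
E
```

```text
wrist tray_three 0.71 [211.9 387.4] [0.4742 0.3129]
wrist tray_three 0.31 [192.2 315.8] [0.4129 0.3305]
wrist disc_mid 0.97 [197.3 319.4] [0.416  0.3311]
[-0.67018429 -0.5408827   0.15217943]
now [0.4161 0.3315 0.1234] a -0.0001 tool shift cm [-2.62  4.94 46.76] turn -0.0
```

View pics/w4.png

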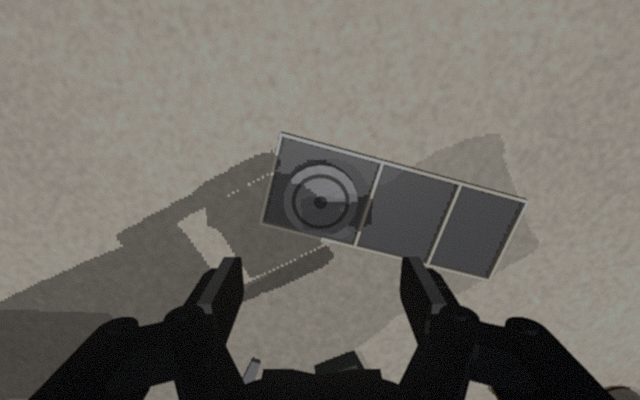

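The picture shows the disc centred in the large bay at (320,202). Next is the big brass weight. Candidates in the first wrist picture: brass (147,280), purple (68,268), purple (83,322), and the small brass spare (253,40). The first is the larger brass one, and only it fits.

>>> arm_command(increments=[[[-1,0.4,3,0],[-1,0.4,4,0],[-0.5,0.4,4,0],[0,0.4,4,0],[0,0.4,4,0],[0,0.4,4,0],[0,0.4,4,0],[0,0.4,4,0],[0,0.4,4,0],[0,0.4,4,0],[0,0.4,4,0],[0,0.4,3.8,0],[0,0,0,0],[0,0,0,0]]], grip=5)

```text
time: 11.62
eef_pos: [0.4642, -0.1353, 0.1485]
tcp_rot: [0.5, 0.501, -0.5, 0.499]
contact_force: [0.3, -0.6, 0.2]
opening: 0.583
```

```bash
python3 - <<'E'
from h import *
im,c,T=look('wrist',['weight_mid'],'pics/w5.png')
go([.4655,-.136],.15,0)
E
```

```text
wrist weight_mid 0.92 [173.  209.5] [ 0.3726 -0.1197]
wrist weight_mid 0.83 [193.5 316.4] [ 0.4593 -0.1369]
now [ 0.4645 -0.1348  0.149 ] a 0.0011 tool shift cm [-0.1   0.1   0.12] turn 0.001
```

View pics/w5.png

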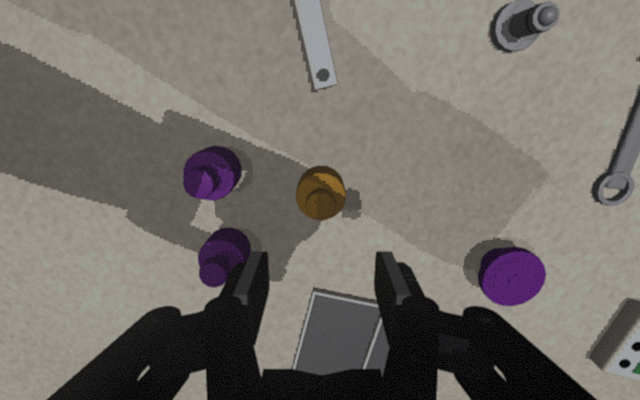

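```bash
python3 - <<'E'
from h import *
im=cv2.imread('pics/w5.png')
cv2.imwrite('pics/w5c.png',cv2.resize(im[150:240,270:370],(600,540),interpolation=cv2.INTER_CUBIC))
hsv=cv2.cvtColor(im,cv2.COLOR_BGR2HSV); m=cv2.inRange(hsv,(8,120,30),(28,255,255)); m[:140]=0;m[250:]=0;m[:,:280]=0;m[:,360:]=0
ys,xs=np.nonzero(m); print(xs.min(),xs.max(),ys.min(),ys.max())
c=cam('wrist')
for p in ([202,321],[206,321]): print(atz(c,p,.054))
E
```

```text
296 345 167 219
[ 0.46363099 -0.13499206  0.054     ]
[ 0.46363588 -0.1381722   0.054     ]
```

View pics/w5c.png

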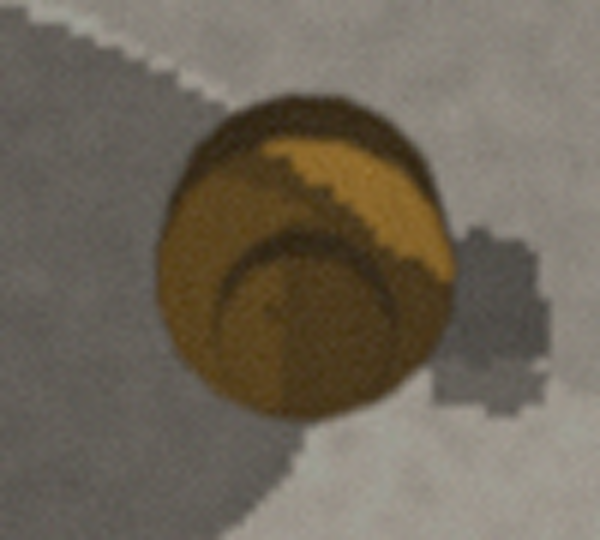

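>>> arm_command(increments=[[[2,-0.1,0.3,0],[3,0,0,0],[3,0,0,0],[2.4,0,0,0],[1,0,0,0],[0,0,0,0],[0,0,0,0]]])

```text
time: 12.6
eef_pos: [0.4649, -0.1392, 0.0369]
tcp_rot: [0.5, 0.499, -0.5, 0.501]
contact_force: [-0.5, -0.4, -0.3]
opening: 0.581
```

```bash
python3 - <<'E'
from h import *
print(pose()[:3,3],sensors.get_state()['contact_force'])
cv2.imwrite('pics/w6.png',optics.read_camera('wrist'))
im=optics.read_camera('side'); cv2.imwrite('pics/s6.png',cv2.resize(im[200:320,230:380],(750,600),interpolation=cv2.INTER_CUBIC))
E
```

```text
[ 0.46485088 -0.13916009  0.03694644] [-0.51934659 -0.41720214 -0.29618997]
```

View pics/w6.png

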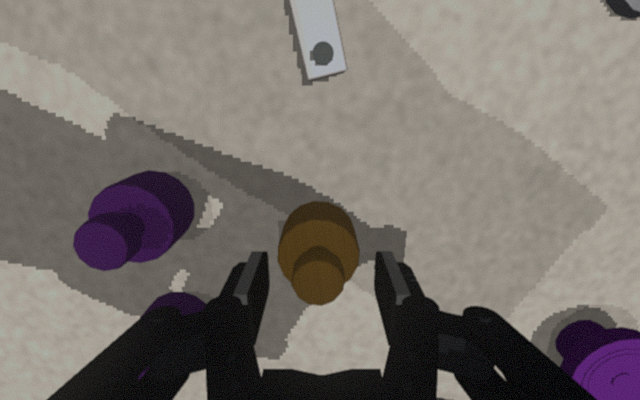

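View pics/s6.png

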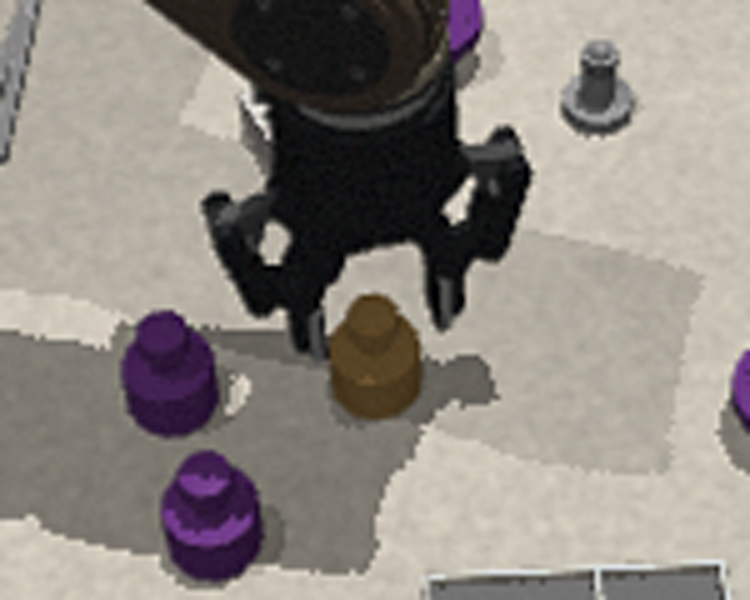

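>>> arm_command(increments=[[[0.3,0,-0.1,0],[0,0,0,0]]])

```text
time: 12.95
eef_pos: [0.4639, -0.1379, 0.0328]
tcp_rot: [-0.5, -0.5, 0.5, -0.5]
contact_force: [-0.1, -0.1, 0.4]
opening: 0.582
```

>>> arm_command(increments=[[[0,0,0,0],[0,0,0,0],[0,0,0,0],[0,0,0,0],[0,0,0,0]]], grip=1.6, grip_force=60)

```text
time: 13.58
eef_pos: [0.4639, -0.138, 0.033]
tcp_rot: [0.5, 0.5, -0.5, 0.5]
contact_force: [-2.8, 0.4, 5.7]
opening: 0.257
```

>>> arm_command(increments=[[[-0.5,0,0,0],[-1,0,0,0],[0,0,0,0]]])

```text
time: 13.95
eef_pos: [0.4646, -0.1382, 0.0486]
tcp_rot: [0.5, 0.499, -0.5, 0.501]
contact_force: [-0.2, 0.0, -2.5]
opening: 0.251
```

```bash
python3 - <<'E'
from h import *
print(pose()[:3,3],sensors.get_state()['contact_force'],sensors.get_state()['opening'])
cv2.imwrite('pics/w7.png',optics.read_camera('wrist'))
im=optics.read_camera('side'); cv2.imwrite('pics/s7.png',cv2.resize(im[200:320,230:380],(750,600),interpolation=cv2.INTER_CUBIC))
E
```

```text
[ 0.46463794 -0.13824691  0.04862437] [-0.24334513  0.04769804 -2.48665452] 0.25143506422998474
```

View pics/w7.png

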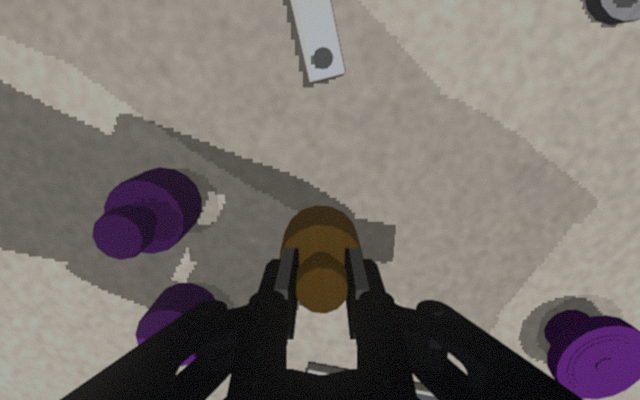

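View pics/s7.png

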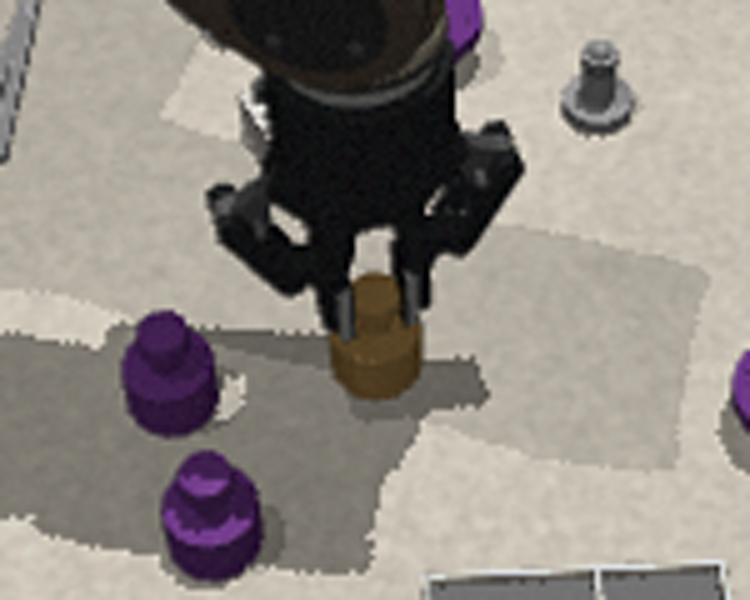

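```bash
python3 - <<'E'
from h import *
T=pose();c=cam('wrist');p=atz(c,[288,321],T[2,3]+.021); print(T[:3,:3].T@(p-T[:3,3]))
go([.4898,.3125],.14)
E
```

```text
[-0.02100028 -0.00048332 -0.00105953]
now [ 0.464  -0.1379  0.0479] a -0.0001 tool shift cm [ -9.21   2.58 -45.04] turn None
```

>>> arm_command(increments=[[[-3,0,0,0],[-3.5,0,0,0],[-3,0.2,-2,0],[0,0.2,-4,0],[0,0.2,-4,0],[0,0.2,-4,0],[0,0.2,-4,0],[0,0.2,-4,0],[0,0.3,-4,0],[0,0.3,-4,0],[0,0.3,-4,0],[0,0.3,-4,0],[0,0.3,-4,0],[0,0.2,-3,0],[0,0,0,0],[0,0,0,0]]])

```text
time: 16.05
eef_pos: [0.4925, 0.3115, 0.142]
tcp_rot: [-0.499, -0.5, 0.501, -0.5]
contact_force: [0.2, 0.2, -3.8]
opening: 0.256
```

```bash
python3 - <<'E'
from h import *
im,c,T=look('wrist',['weight_mid'],'pics/w8.png')
go([.4898,.3125],.035); print(sensors.get_state()['opening'])
E
```

```text
wrist weight_mid 0.72 [258.7 320.9] [0.4915 0.2528]
now [0.4927 0.3111 0.1424] a -0.0009 tool shift cm [10.74 -0.28 -0.15] turn None
0.2534184698453889
```

View pics/w8.png

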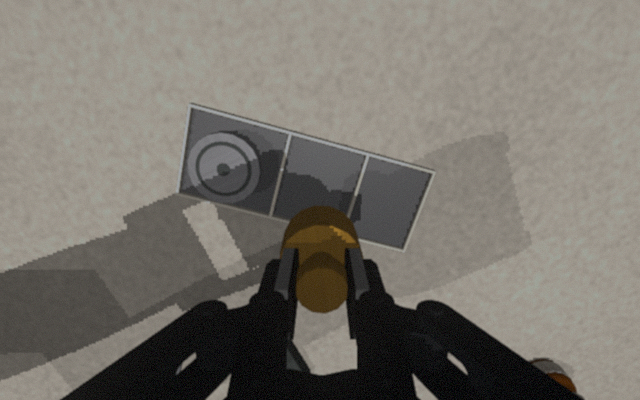

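>>> arm_command(increments=[[[2,-0.25,0,0],[3,0,0,0],[2.5,0,0,0],[1.7,0,0,0],[0.7,0,0,0],[0.3,0,0,0],[0,0,0,0]]])

```text
time: 17.02
eef_pos: [0.4911, 0.3123, 0.0415]
tcp_rot: [0.5, 0.5, -0.5, 0.5]
contact_force: [0.4, 0.3, -4.3]
opening: 0.255
```

>>> arm_command(increments=[[[0.3,-0.05,0,0],[0.2,0,0,0],[0.1,0,0,0],[0,0,0,0]]])

```text
time: 17.52
eef_pos: [0.49, 0.3121, 0.0352]
tcp_rot: [0.5, 0.5, -0.5, 0.5]
contact_force: [-1.4, -0.1, -0.9]
opening: 0.256
```

>>> arm_command(increments=[[[0.1,0,0,0],[0,0,0,0]]])

```text
time: 17.77
eef_pos: [0.4901, 0.3122, 0.0351]
tcp_rot: [0.5, 0.5, -0.5, 0.5]
contact_force: [-3.8, -0.9, 4.2]
opening: 0.257
```

>>> arm_command(increments=[[[0,0,0,0],[0,0,0,0],[0,0,0,0]]], grip=4)

```text
time: 18.15
eef_pos: [0.4903, 0.3121, 0.0339]
tcp_rot: [0.5, 0.5, -0.5, 0.5]
contact_force: [0.1, 0.8, 1.1]
opening: 0.471
```

>>> arm_command(increments=[[[-1,0,0,0],[-3,0,0,0],[-3,0,0,0],[-3,0,0,0],[-1,0,0,0],[0,0,0,0]]])

```text
time: 18.9
eef_pos: [0.4903, 0.3122, 0.1445]
tcp_rot: [0.501, 0.5, -0.499, 0.5]
contact_force: [1.0, -0.7, 0.1]
opening: 0.464
```

```bash
python3 - <<'E'
from h import *
im,c,T=look('wrist',['weight_mid','disc_mid'],'pics/w9.png')
go([.6145,-.0065],.15); print(sensors.get_state()['contact_force'])
E
```

```text
wrist weight_mid 0.95 [196.  319.5] [0.4885 0.3095]
wrist disc_mid 0.71 [168.4 228.6] [0.4132 0.33  ]
now [0.489  0.3116 0.1421] a -0.0001 tool shift cm [-0.78 12.55 31.81] turn None
[ 0.0611407   1.02977025 -0.33857448]
```

View pics/w9.png

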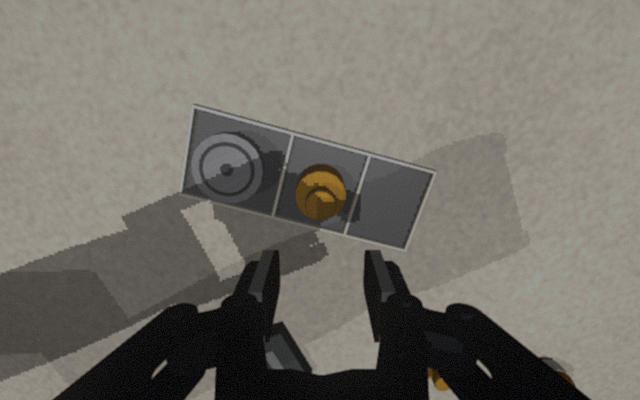

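The weight stands upright in the middle bay at (321,192). Next is the ball holder; there's only one of its kind.

>>> arm_command(increments=[[[-0.5,1.5,3,0],[-0.3,1.6,4,0],[0,1.6,4,0],[0,1.6,4,0],[0,1.6,4,0],[0,1.6,4,0],[0,1.6,4,0],[0,1.4,4,0],[0,0,0.8,0],[0,0,0,0],[0,0,0,0]]], grip=4.5)

```text
time: 20.42
eef_pos: [0.6143, -0.0047, 0.1512]
tcp_rot: [0.5, 0.501, -0.5, 0.5]
contact_force: [-1.5, 0.5, 0.5]
opening: 0.524
```

```bash
python3 - <<'E'
from h import *
im,c,T=look('wrist',['ball_holder_mid'],'pics/w10.png')
cv2.imwrite('pics/w10c.png',cv2.resize(im[140:260,240:400],(800,600),interpolation=cv2.INTER_CUBIC))
go([.6145,-.0065],.03)
E
```

```text
wrist ball_holder_mid 0.91 [196.2 325.4] [ 0.6171 -0.0106]
now [ 0.6146 -0.0046  0.1516] a 0.0016 tool shift cm [12.16  0.    0.19] turn None
```

View pics/w10c.png

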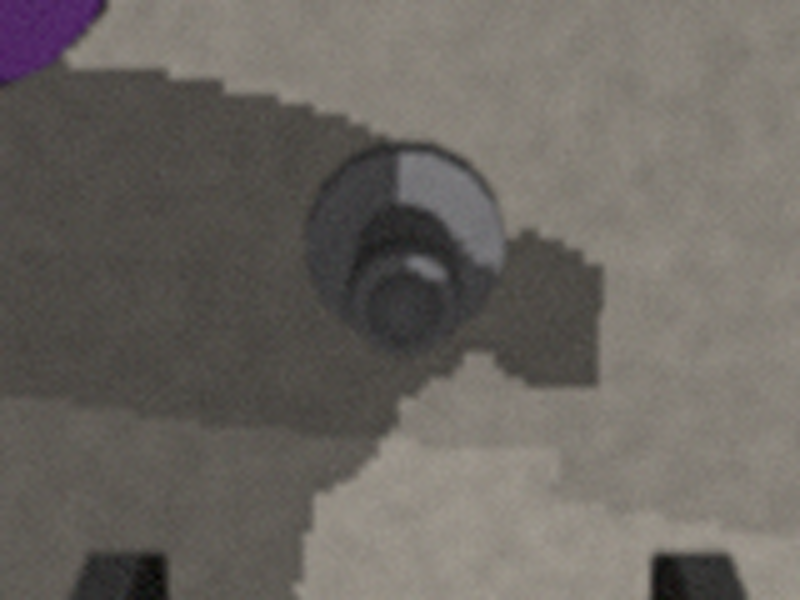

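```bash
python3 - <<'E'
from h import *
c=cam('wrist')
for p,z in (([200.4,320.8],.044),([188.6,321],.010)): print(atz(c,p,z))
E
```

```text
[ 0.61359485 -0.00780141  0.044     ]
[ 0.61366437 -0.00812796  0.01      ]
```

>>> arm_command(increments=[[[2,-0.1,0.3,0],[3,0,0,0],[3,0,0,0],[3,0,0,0],[1.7,0,0,0],[0.8,0,0,0],[0,0,0,0],[0,0,0,0]]])

```text
time: 21.52
eef_pos: [0.615, -0.0091, 0.0181]
tcp_rot: [0.5, 0.499, -0.499, 0.501]
contact_force: [-0.8, 0.3, 0.2]
opening: 0.524
```

```bash
python3 - <<'E'
from h import *
s=sensors.get_state(); print(s['time'],s['eef_pos'],s['contact_force'])
cv2.imwrite('pics/w11.png',optics.read_camera('wrist'))
E
```

```text
21.525 [ 0.61501038 -0.00911161  0.01810698] [-0.76152881  0.30119455  0.17307234]
```

View pics/w11.png

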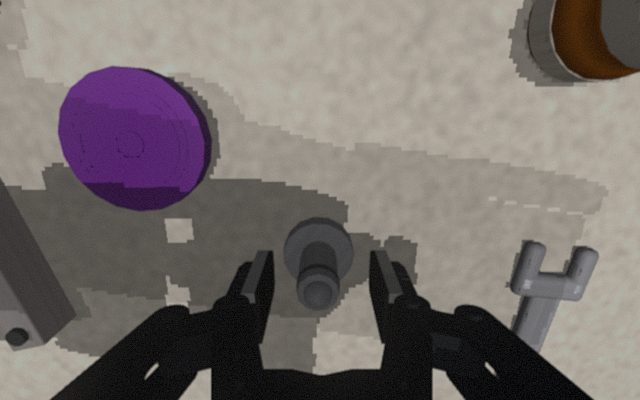

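The holder sits between the pads, stem at (318,290), with the wrench and purple disc clear. Closing.

>>> arm_command(increments=[[[0.2,0,0,0],[0,0,0,0]]])

```text
time: 21.82
eef_pos: [0.6141, -0.009, 0.0151]
tcp_rot: [0.5, 0.5, -0.5, 0.5]
contact_force: [-0.4, -0.2, 1.1]
opening: 0.525
```

>>> arm_command(increments=[[[0,0,0,0],[0,0,0,0],[0,0,0,0],[0,0,0,0],[0,0,0,0]]], grip=1.2, grip_force=50)

```text
time: 22.45
eef_pos: [0.6142, -0.009, 0.0151]
tcp_rot: [0.5, 0.5, -0.5, 0.5]
contact_force: [-0.0, -0.5, 0.4]
opening: 0.191
```

>>> arm_command(increments=[[[-0.5,0,0,0],[-1,0,0,0],[0,0,0,0]]])

```text
time: 22.82
eef_pos: [0.6148, -0.0091, 0.0311]
tcp_rot: [0.5, 0.499, -0.5, 0.501]
contact_force: [-0.7, -0.1, -2.0]
opening: 0.188
```

```bash
python3 - <<'E'
from h import *
s=sensors.get_state(); print(s['time'],s['eef_pos'],s['contact_force'],s['opening'])
cv2.imwrite('pics/w12.png',optics.read_camera('wrist'))
go([.5504,.2956],.13)
E
```

```text
22.825 [ 0.61481848 -0.00912136  0.03109034] [-0.69699864 -0.11555027 -2.02036041] 0.1880517680726232
now [ 0.6145 -0.009   0.0306] a 0.0001 tool shift cm [ -9.96  -6.39 -30.46] turn None
```

View pics/w12.png

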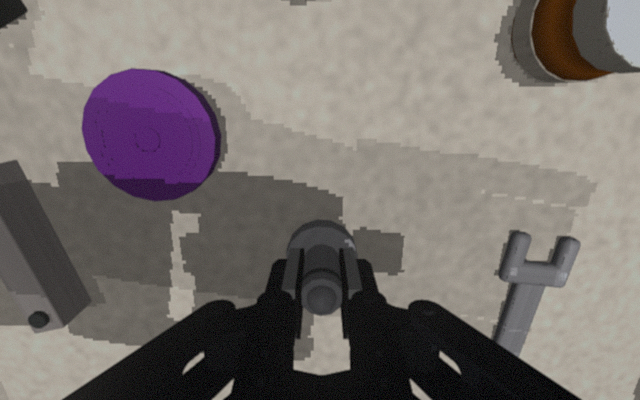

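>>> arm_command(increments=[[[-3,0,0,0],[-4,0,0,0],[-3.5,-0.8,-2,0],[0,-0.8,-4,0],[0,-0.8,-4,0],[0,-0.8,-4,0],[0,-0.8,-4,0],[0,-0.8,-4,0],[0,-0.8,-4,0],[0,-0.8,-3,0],[0,-0.8,-1.5,0],[0,0,0,0],[0,0,0,0]]])

```text
time: 24.5
eef_pos: [0.5422, 0.2951, 0.1347]
tcp_rot: [-0.5, -0.5, 0.5, -0.5]
contact_force: [0.4, -0.3, -1.2]
opening: 0.193
```

```bash
python3 - <<'E'
from h import *
im,c,T=look('wrist',['ball_holder_mid'],'pics/w13.png')
go([.5504,.2956],.017)
E
```

```text
now [0.5425 0.295  0.1349] a -0.0014 tool shift cm [11.79  0.79 -0.07] turn None
```

View pics/w13.png

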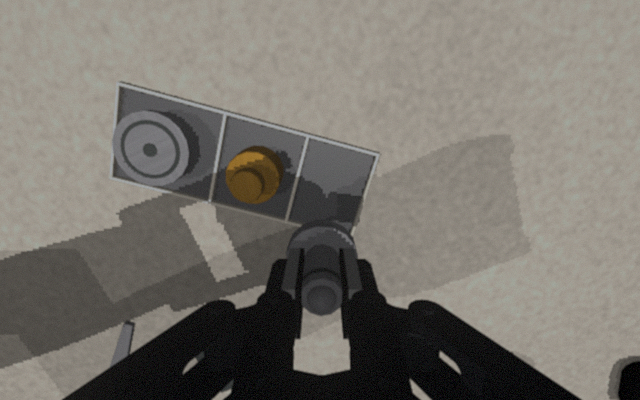

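>>> arm_command(increments=[[[2,0.5,0,0],[3,0.3,0,0],[3,0,0,0],[2,0,0,0],[0.8,0,0,0],[0.3,0,0,0],[0,0,0,0]]])

```text
time: 25.48
eef_pos: [0.5507, 0.2963, 0.0247]
tcp_rot: [0.501, 0.5, -0.499, 0.5]
contact_force: [0.1, 0.5, -0.2]
opening: 0.193
```

>>> arm_command(increments=[[[0.3,0,0,0],[0.1,0,0,0],[0.1,0,0,0],[0,0,0,0]]])

```text
time: 25.98
eef_pos: [0.5499, 0.296, 0.0188]
tcp_rot: [0.5, 0.5, -0.5, 0.5]
contact_force: [0.2, 0.3, -1.7]
opening: 0.198
```

>>> arm_command(increments=[[[0.1,0,0,0],[0.1,0,0,0],[0,0,0,0]]])

```text
time: 26.35
eef_pos: [0.5501, 0.2961, 0.0171]
tcp_rot: [0.5, 0.5, -0.5, 0.5]
contact_force: [-0.7, -0.6, 0.4]
opening: 0.195
```

>>> arm_command(increments=[[[0.05,0,0,0],[0,0,0,0]]])

```text
time: 26.6
eef_pos: [0.5501, 0.2961, 0.017]
tcp_rot: [-0.5, -0.5, 0.5, -0.5]
contact_force: [-3.5, -0.8, 6.0]
opening: 0.192
```

>>> arm_command(increments=[[[0,0,0,0],[0,0,0,0],[0,0,0,0]]], grip=3.8)

```text
time: 26.98
eef_pos: [0.5499, 0.296, 0.016]
tcp_rot: [-0.5, -0.5, 0.5, -0.5]
contact_force: [0.2, -0.6, -0.6]
opening: 0.447
```

>>> arm_command(increments=[[[-1,0,0,0],[-3,0,0,0],[-3,0,0,0],[-3,0,0,0],[-2,0,0,0],[0,0,0,0]]])

```text
time: 27.72
eef_pos: [0.5512, 0.2965, 0.1387]
tcp_rot: [0.501, 0.499, -0.499, 0.501]
contact_force: [0.2, -0.2, -0.7]
opening: 0.444
```

```bash
python3 - <<'E'
from h import *
im,c,T=look('wrist',['ball_holder_mid'],'pics/w14.png')
go([.443,.127],.15)
E
```

```text
wrist ball_holder_mid 0.98 [195.3 319.8] [0.55   0.2954]
now [0.5494 0.2958 0.1355] a 0.0 tool shift cm [ -1.43 -10.65  16.88] turn None
```

View pics/w14.png

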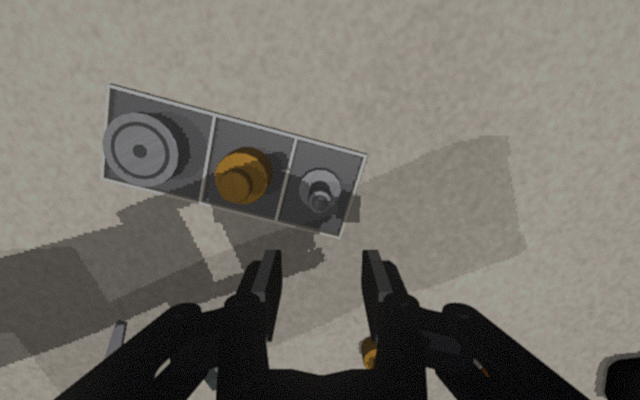

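The whole three-bay kit stands in place, with the holder at (320,192) in its bay. Next is the block.

>>> arm_command(increments=[[[-1,-1.8,2.5,0],[-0.5,-2.2,3.5,0],[0,-2.2,3.5,0],[0,-2.2,3.5,0],[0,-2.2,3.5,0],[0,0,0.4,0],[0,0,0,0],[0,0,0,0]]], grip=6.5)

```text
time: 28.82
eef_pos: [0.4444, 0.1276, 0.1511]
tcp_rot: [0.5, 0.5, -0.5, 0.5]
contact_force: [-0.4, -0.4, 0.2]
opening: 0.763
```

```bash
python3 - <<'E'
from h import *
im,c,T=look('wrist',['block_mid','pin_bar_mid'],'pics/w15.png')
cv2.imwrite('pics/w15c.png',cv2.resize(im[130:250,240:400],(800,600),interpolation=cv2.INTER_CUBIC))
go([.443,.127],.15)
E
```

```text
wrist block_mid 0.71 [189.3 323.1] [0.4454 0.1236]
wrist pin_bar_mid 0.89 [315.5 333.9] [ 0.4566 -0.0076]
now [0.4443 0.1276 0.1512] a 0.001 tool shift cm [ 0.12 -0.13  0.06] turn None
```

View pics/w15.png

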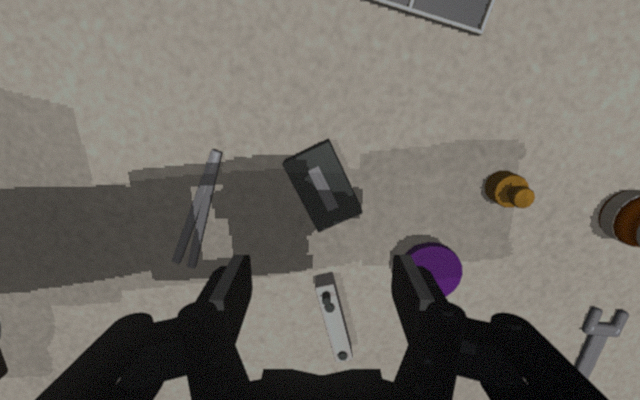

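View pics/w15c.png

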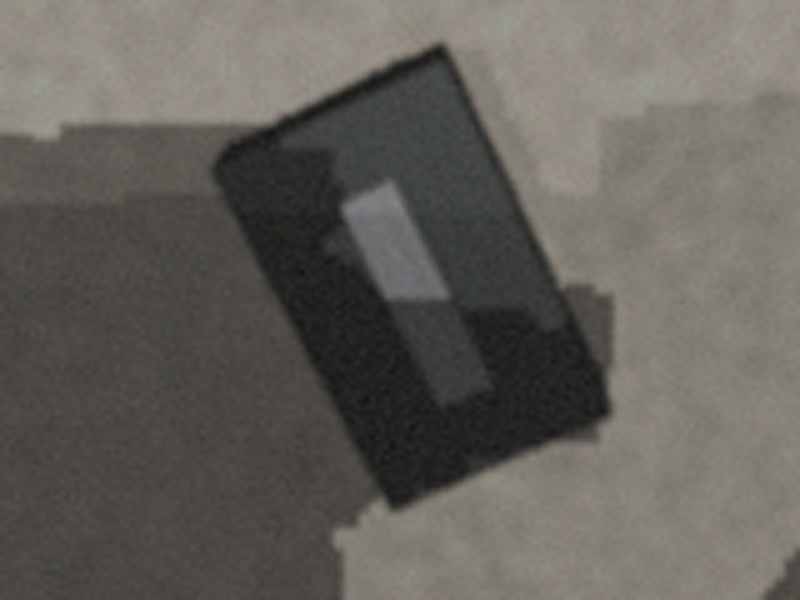

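```bash
python3 - <<'E'
from fit import *
c=cam('wrist')
P=[(222,170,-1,1),(444,58,1,1),(608,411,1,-1),(395,508,-1,-1)]
P=[(y/5+130-.4,x/5+240-.4,a,b) for x,y,a,b in P]
x,r=fit([(c,P)],.044,.07,[.444,.125,.45],z=.02); print(x,r.tolist())
print(atz(c,[296/5+129.6,417/5+239.6],.02))
go(x[:2],.006,x[2])
E
```

```text
[0.44552823 0.12731956 0.44800776] [[-0.6, -2.5], [-1.2, 0.9], [0.9, 2.2], [1.4, -0.6]]
[0.44516644 0.12698149 0.02      ]
now [0.4443 0.1276 0.1512] a 0.001 tool shift cm [14.52  0.13  0.03] turn -0.447
```

>>> arm_command(increments=[[[1,0.1,0.05,-0.15],[2,0,0,-0.15],[2,0,0,-0.15],[0,0,0,0],[0,0,0,0]]])

```text
time: 29.6
eef_pos: [0.4456, 0.1268, 0.102]
tcp_rot: [0.377, 0.598, -0.376, 0.599]
contact_force: [0.2, 0.7, -0.0]
opening: 0.763
```

```bash
python3 - <<'E'
from h import *
im,c,T=look('wrist',['block_mid'],'pics/w16.png')
go([.4452,.1271],.007,.448)
E
```

```text
now [0.4458 0.1267 0.1024] a 0.4489 tool shift cm [ 9.54 -0.06 -0.07] turn 0.001
```

View pics/w16.png

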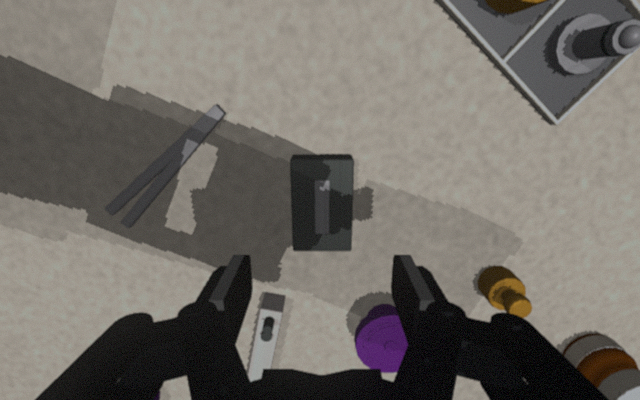

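>>> arm_command(increments=[[[3,-0.05,-0.05,0],[3,0,0,0],[2,0,0,0],[1,0,0,0],[0.4,0,0,0],[0,0,0,0],[0,0,0,0]]])

```text
time: 30.58
eef_pos: [0.4451, 0.1268, 0.0082]
tcp_rot: [0.376, 0.598, -0.375, 0.599]
contact_force: [0.3, -0.9, 0.2]
opening: 0.76
```

>>> arm_command(increments=[[[0.1,0,0,0],[0,0,0,0],[0,0,0,0],[0,0,0,0],[0,0,0,0]]], grip=3.6, grip_force=80)

```text
time: 31.2
eef_pos: [0.4452, 0.1269, 0.0075]
tcp_rot: [0.376, 0.599, -0.376, 0.599]
contact_force: [-1.4, 1.3, 5.3]
opening: 0.494
```

>>> arm_command(increments=[[[-0.5,0,0,0],[-1,0,0,0],[0,0,0,0]]])

```text
time: 31.58
eef_pos: [0.4446, 0.1268, 0.0218]
tcp_rot: [0.376, 0.599, -0.376, 0.599]
contact_force: [0.7, 0.3, -5.0]
opening: 0.491
```

```bash
python3 - <<'E'
from h import *
s=sensors.get_state(); print(s['time'],s['eef_pos'],s['contact_force'],s['opening'])
im,c,T=look('wrist',[],'pics/w17.png')
t2=(.507,-.3102,-.238)
for b in (-.0265,.0365): print(np.array(t2[:2])+b*np.array([np.cos(t2[2]),np.sin(t2[2])]))
E
```

```text
31.575 [0.44455879 0.12678232 0.02180142] [ 0.7458682   0.28369371 -5.02627436] 0.4907198609339619
[ 0.481247   -0.30395237]
[ 0.54247112 -0.31880522]
```

View pics/w17.png

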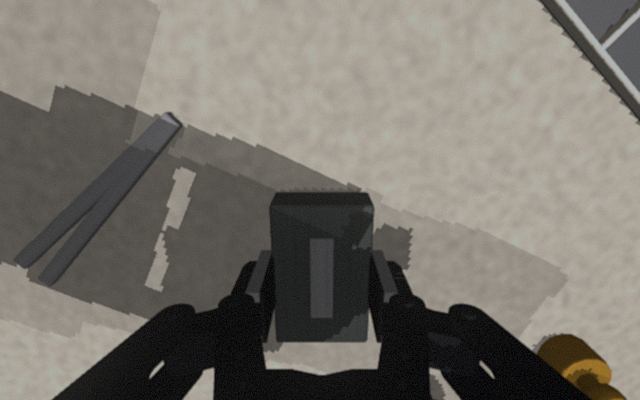

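>>> arm_command(increments=[[[-3,0,0,0.1],[-4,0,0,0.14],[-4,0,0,0.15],[0,0,0,0.15],[0,0,0,0.146],[0,1,3,0],[0,1.3,3.8,0],[0,1.3,3.8,0],[0,1.3,3.8,0],[0,1.3,3.8,0],[0,1.3,3.8,0],[0,1.3,3.8,0],[0,1.3,3.8,0],[0,1.3,3.8,0],[0,1.3,3.6,0],[0,1.3,3,0],[0,0,0,0],[0,0,0,0]]])

```text
time: 33.88
eef_pos: [0.4862, -0.294, 0.1302]
tcp_rot: [-0.555, -0.439, 0.556, -0.437]
contact_force: [-0.3, 0.3, -5.6]
opening: 0.481
```

```bash
python3 - <<'E'
from h import *
im,c,T=look('wrist',['tray_two'],'pics/w18.png')
go([.4812,-.304],.0095,-.238); print(sensors.get_state()['opening'])
E
```

```text
wrist tray_two 0.8 [205.7 344.1] [ 0.501  -0.3135]
now [ 0.4864 -0.2936  0.1306] a -0.2352 tool shift cm [12.1  -0.25  1.15] turn 0.003
0.49147888034974635
```

View pics/w18.png

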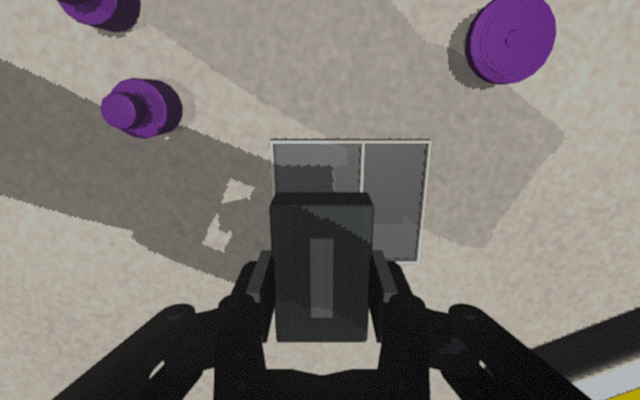

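```bash
python3 - <<'E'
from fit import *
c=cam('wrist')
x,r=fit([(c,[(141,271,-1,1),(140.5,430.5,1,1),(260.5,417,1,-1)])],.129,.11,[.507,-.31,-.238]); print(x,r.tolist())
b=-.0265; p=x[:2]+b*np.array([np.cos(x[2]),np.sin(x[2])]); print(p); go(p,.0095,x[2])
E
```

```text
[ 0.50471124 -0.31102152 -0.2341271 ] [[-1.3, -2.9], [-0.8, 1.2], [3.3, 2.0]]
[ 0.47893424 -0.30487368]
now [ 0.4864 -0.2936  0.1306] a -0.2352 tool shift cm [12.1  -0.45  1.28] turn -0.001
```

>>> arm_command(increments=[[[1,-0.35,1.2,0],[3,0,0,0],[3,0,0,0],[2.5,0,0,0],[1.2,0,0,0],[0.6,0,0,0],[0,0,0,0],[0,0,0,0]]])

```text
time: 34.98
eef_pos: [0.4814, -0.3064, 0.0195]
tcp_rot: [0.555, 0.437, -0.555, 0.439]
contact_force: [0.1, -0.4, -5.4]
opening: 0.487
```

```bash
python3 - <<'E'
from h import *
im,c,T=look('wrist',[],'pics/w19.png')
go([.480,-.3045],.0095,-.236); print(sensors.get_state()['contact_force'])
E
```

```text
now [ 0.4814 -0.3064  0.0195] a -0.2359 tool shift cm [ 1.   -0.19 -0.15] turn 0.0
[ 0.37454733 -0.73057158 -5.2555533 ]
```

View pics/w19.png

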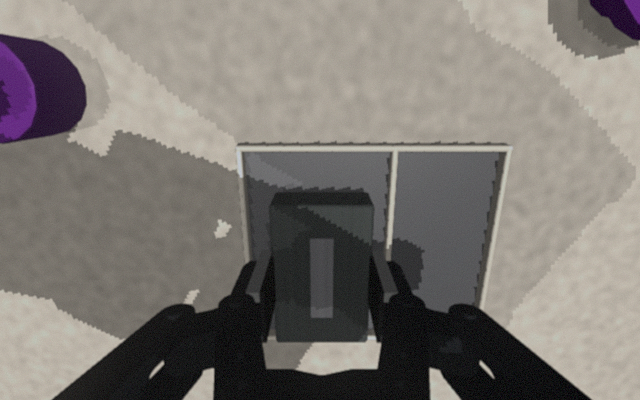

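>>> arm_command(increments=[[[0.4,-0.1,-0.1,0],[0.3,0,0,0],[0.15,0,0,0],[0,0,0,0]]])

```text
time: 35.52
eef_pos: [0.48, -0.3046, 0.0098]
tcp_rot: [-0.555, -0.438, 0.555, -0.438]
contact_force: [0.2, -0.2, -4.0]
opening: 0.488
```

>>> arm_command(increments=[[[0.1,0,0,0],[0,0,0,0]]])

```text
time: 35.78
eef_pos: [0.4801, -0.3047, 0.0095]
tcp_rot: [-0.555, -0.438, 0.555, -0.438]
contact_force: [-2.4, 2.1, 0.6]
opening: 0.49
```

>>> arm_command(increments=[[[0.03,0,0,0],[0,0,0,0],[0,0,0,0]]])

```text
time: 36.15
eef_pos: [0.4801, -0.3046, 0.0095]
tcp_rot: [-0.555, -0.438, 0.555, -0.438]
contact_force: [-4.0, 2.8, 5.4]
opening: 0.488
```

>>> arm_command(increments=[[[0,0,0,0],[0,0,0,0],[0,0,0,0]]], grip=6.2)

```text
time: 36.52
eef_pos: [0.4804, -0.3049, 0.0088]
tcp_rot: [0.555, 0.437, -0.555, 0.438]
contact_force: [0.3, 0.4, 0.1]
opening: 0.722
```

>>> arm_command(increments=[[[-1,0,0,0],[-3,0,0,0],[-3,0,0,0],[-3,0,0,0],[-3,0,0,0],[0,0,0,0]]])

```text
time: 37.28
eef_pos: [0.4817, -0.3061, 0.1424]
tcp_rot: [0.556, 0.435, -0.555, 0.44]
contact_force: [-0.3, 0.2, -0.5]
opening: 0.726
```

```bash
python3 - <<'E'
from h import *
im,c,T=look('wrist',['block_mid'],'pics/w20.png')
go([.455,-.007],.15)
E
```

```text
wrist block_mid 0.72 [189.  317.5] [ 0.4785 -0.3072]
now [ 0.4799 -0.3044  0.1385] a -0.236 tool shift cm [ -1.16  -9.37 -28.34] turn None
```

View pics/w20.png

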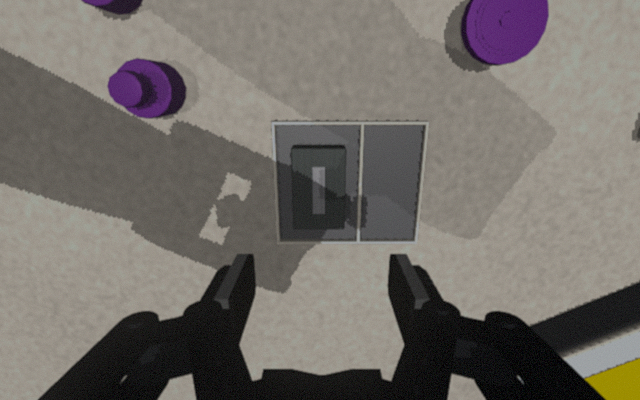

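The block lies flat in the large bay at (319,188). Last is the pin bar.

>>> arm_command(increments=[[[-1,-1.2,-3,0],[-0.2,-1.2,-3.8,0],[0,-1.2,-3.8,0],[0,-1.2,-3.8,0],[0,-1.2,-3.8,0],[0,-1.2,-3.8,0],[0,-1.2,-3.8,0],[0,-1,-2.5,0],[0,0,0,0],[0,0,0,0]]], grip=4)

```text
time: 38.62
eef_pos: [0.4544, -0.0077, 0.1497]
tcp_rot: [-0.555, -0.438, 0.556, -0.437]
contact_force: [0.9, 0.6, 0.2]
opening: 0.468
```

```bash
python3 - <<'E'
from h import *
im,c,T=look('wrist',['pin_bar_mid'],'pics/w21.png')
cv2.imwrite('pics/w21c.png',cv2.resize(im[120:270,220:420],(800,600),interpolation=cv2.INTER_CUBIC))
go([.455,-.007],.15)
E
```

```text
wrist pin_bar_mid 0.66 [185.5 323.4] [ 0.4555 -0.0077]
now [ 0.4547 -0.0082  0.1501] a -0.2372 tool shift cm [ 0.01  0.   -0.12] turn None
```

View pics/w21c.png

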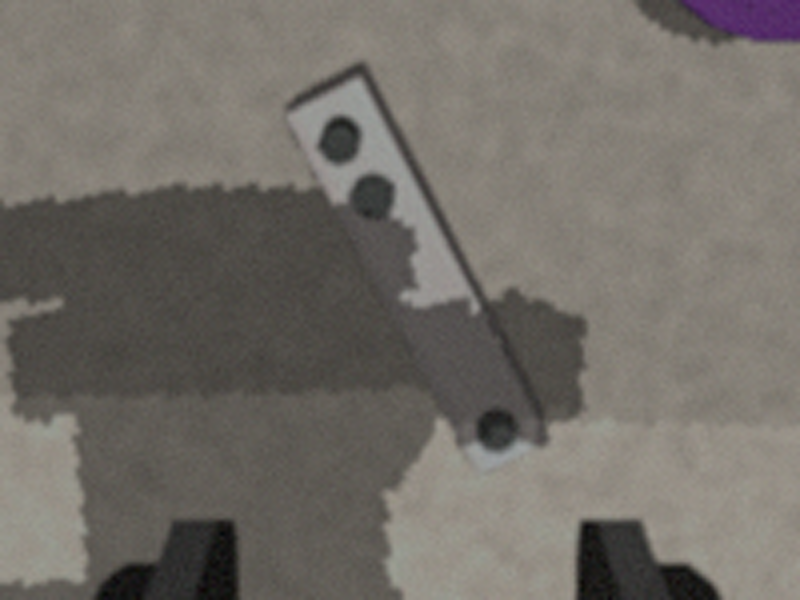

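View pics/w21.png

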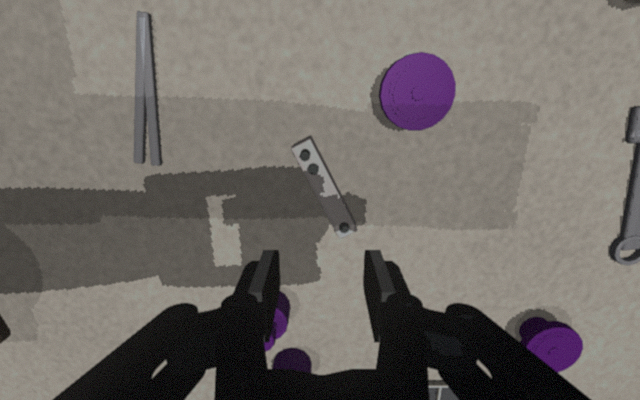

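```bash
python3 - <<'E'
from fit import *
c=cam('wrist')
P=[(290,110,-1,1),(360,73,1,1),(533,445,1,-1),(480,472,-1,-1)]
P=[(y/4+120-.4,x/4+220-.4,a,b) for x,y,a,b in P]
x,r=fit([(c,P)],.018,.09,[.455,-.007,.25],z=.024); print(x,r.tolist())
go(x[:2],.008,x[2])
# screws: check
R=lambda v: x[:2]+np.array([[np.cos(x[2]),-np.sin(x[2])],[np.sin(x[2]),np.cos(x[2])]])@v
for v,px in (([0,.022],(372,195)),([0,-.036],(496,430))):
    print(R(np.array(v)),atz(c,[px[1]/4+119.6,px[0]/4+219.6],.027))
E
```

```text
[ 0.45656023 -0.0094952   0.20975602] [[-0.3, -1.6], [-0.7, 0.9], [-0.0, 3.1], [1.3, -2.4]]
now [ 0.4547 -0.0082  0.1501] a -0.2372 tool shift cm [14.21  0.23  0.08] turn -0.447
[0.45197937 0.0120226 ] [0.45167192 0.01197562 0.027     ]
[ 0.4640562  -0.04470614] [ 0.4650924  -0.04437484  0.027     ]
```

>>> arm_command(increments=[[[1,0.2,0.1,-0.15],[2,0,0,-0.16],[2,0,0,-0.152],[0,0,0,0],[0,0,0,0]]])

```text
time: 39.35
eef_pos: [0.457, -0.0094, 0.1012]
tcp_rot: [0.441, 0.552, -0.441, 0.553]
contact_force: [0.6, -0.0, 0.4]
opening: 0.465
```

```bash
python3 - <<'E'
from h import *
im,c,T=look('wrist',['pin_bar_mid'],'pics/w22.png')
go([.4565,-.0095],.008,.225)
E
```

```text
wrist pin_bar_mid 0.84 [204.7 319.7] [ 0.4555 -0.01  ]
now [ 0.4573 -0.0093  0.1016] a 0.2242 tool shift cm [ 9.36 -0.1  -0.01] turn -0.001
```

View pics/w22.png

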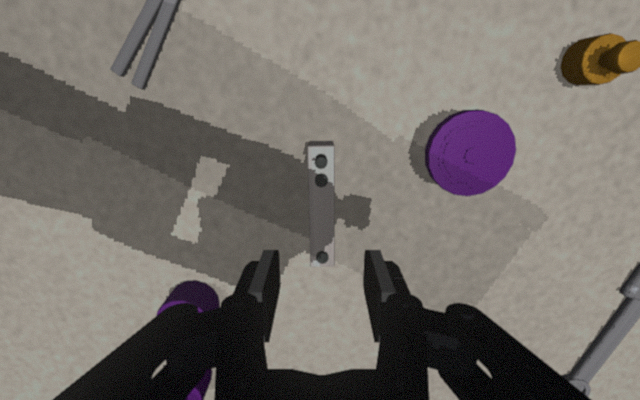

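The bar is upright in the frame at (321,205), aligned and centred between the jaws.

>>> arm_command(increments=[[[3,-0.05,0,0],[3,0,0,0],[2,0,0,0],[0.9,0,0,0],[0.4,0,0,0],[0,0,0,0],[0,0,0,0]]])

```text
time: 40.33
eef_pos: [0.4567, -0.0091, 0.0084]
tcp_rot: [0.441, 0.553, -0.44, 0.554]
contact_force: [-0.5, 0.3, 0.5]
opening: 0.467
```

>>> arm_command(increments=[[[0,0,0,0],[0,0,0,0],[0,0,0,0],[0,0,0,0],[0,0,0,0]]], grip=1.2, grip_force=50)

```text
time: 40.95
eef_pos: [0.4566, -0.0091, 0.0083]
tcp_rot: [0.441, 0.553, -0.44, 0.554]
contact_force: [-1.2, 0.3, 5.7]
opening: 0.196
```

>>> arm_command(increments=[[[-0.5,0,0,0],[-1,0,0,0],[0,0,0,0]]])

```text
time: 41.32
eef_pos: [0.4566, -0.0091, 0.0233]
tcp_rot: [0.441, 0.553, -0.44, 0.554]
contact_force: [-0.7, 0.0, -1.2]
opening: 0.193
```

```bash
python3 - <<'E'
from h import *
s=sensors.get_state(); print(s['time'],s['eef_pos'],s['contact_force'],s['opening'])
im,c,T=look('wrist',[],'pics/w23.png')
t2=(.506,-.3105,-.236)
p=np.array(t2[:2])+.0365*np.array([np.cos(t2[2]),np.sin(t2[2])]);d=p-T[:2,3];a=-.236
print(p, d@[np.cos(a),np.sin(a)], d@[np.sin(a),-np.cos(a)])
E
```

```text
41.325 [ 0.45656514 -0.00907967  0.02333626] [-6.97310901e-01  3.03664637e-05 -1.23655032e+00] 0.1928205513619814
[ 0.54148826 -0.31903426] 0.1550412880950853 0.2815066297625771
```

View pics/w23.png

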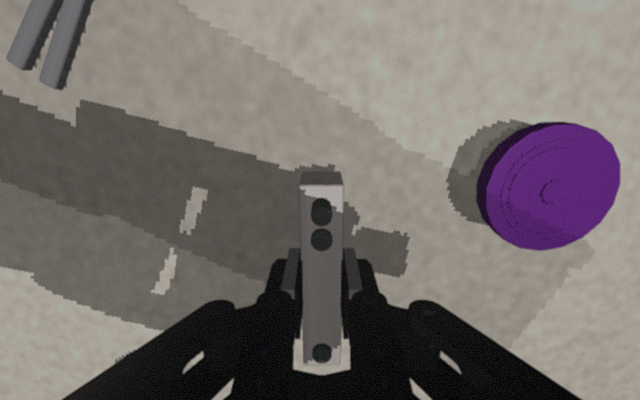

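>>> arm_command(increments=[[[-3,0,0,0.1],[-4,0,0,0.12],[-3.5,0,0,0.12],[0,0,0,0.121],[0,1.5,2.8,0],[0,2,3.6,0],[0,2,3.6,0],[0,2,3.6,0],[0,2,3.6,0],[0,2,3.6,0],[0,2,3.6,0],[0,1.5,2.5,0],[0,0,0,0],[0,0,0,0]]])

```text
time: 43.12
eef_pos: [0.5386, -0.3046, 0.1267]
tcp_rot: [-0.555, -0.439, 0.555, -0.437]
contact_force: [0.4, 0.4, -1.2]
opening: 0.201
```

```bash
python3 - <<'E'
from h import *
im,c,T=look('wrist',[],'pics/w24.png')
for row in (184,362):
    p=atz(c,[row,321.5],T[2,3]+.0157); print(T[:3,:3].T@(p-T[:3,3]))
go([.5415,-.319],.0103,-.236); print(sensors.get_state()['opening'])
E
```

```text
[-0.01564962 -0.00030962 -0.04468048]
[-0.01574775 -0.00022604  0.04310276]
now [ 0.5387 -0.3043  0.1268] a -0.2345 tool shift cm [11.65  0.63  1.37] turn 0.001
0.19343592730005024
```

View pics/w24.png

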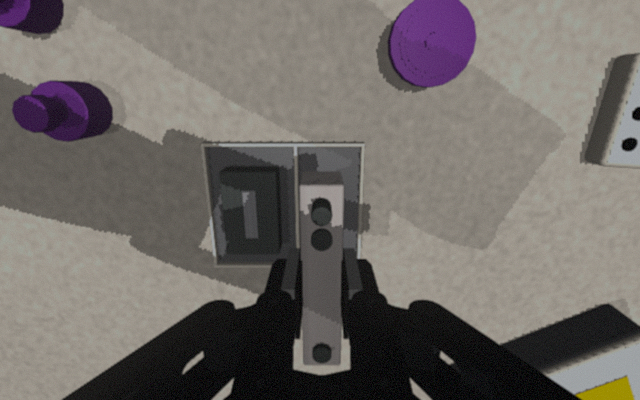

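```bash
python3 - <<'E'
from fit import *
c=cam('wrist')
x,r=fit([(c,[(144,203,-1,1),(143.5,363.5,1,1),(266,216,-1,-1)])],.129,.11,[.507,-.31,-.238]); print(x,r.tolist())
p=x[:2]+.0365*np.array([np.cos(x[2]),np.sin(x[2])]); print(p); go(p,.0105,x[2])
E
```

```text
[ 0.50601512 -0.31188879 -0.23172057] [[-0.7, -2.0], [-0.5, 2.7], [2.0, -0.8]]
[ 0.54153957 -0.32027111]
now [ 0.5387 -0.3043  0.1268] a -0.2345 tool shift cm [11.63  0.67  1.49] turn -0.003
```

>>> arm_command(increments=[[[1,0.6,1.45,0],[3,0,0,0],[3,0,0,0],[2,0,0,0],[1,0,0,0],[0,0,0,0],[0,0,0,0]]])

```text
time: 44.05
eef_pos: [0.5425, -0.3216, 0.0288]
tcp_rot: [0.555, 0.437, -0.555, 0.439]
contact_force: [-0.7, -1.1, -1.3]
opening: 0.196
```

```bash
python3 - <<'E'
from h import *
im,c,T=look('wrist',[],'pics/w25.png')
go([.5415,-.3197],.0103,-.234); print(sensors.get_state()['contact_force'])
E
```

```text
now [ 0.5426 -0.3217  0.029 ] a -0.2349 tool shift cm [ 1.87 -0.15 -0.17] turn -0.001
[ 1.11030374  0.6705597  -1.12588114]
```

View pics/w25.png

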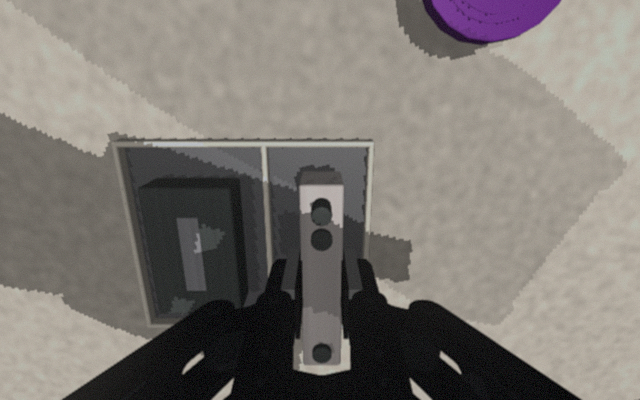

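>>> arm_command(increments=[[[0.6,-0.1,-0.1,0],[0.5,0,0,0],[0.3,0,0,0],[0.1,0,0,0],[0,0,0,0],[0,0,0,0]]])

```text
time: 44.85
eef_pos: [0.5411, -0.3199, 0.0127]
tcp_rot: [0.555, 0.438, -0.555, 0.438]
contact_force: [0.6, -0.6, -0.4]
opening: 0.195
```

```bash
python3 - <<'E'
from h import *
im,c,T=look('wrist',[],'pics/w26.png')
go([.5415,-.3197],.0103,-.234); print(sensors.get_state()['contact_force'])
E
```

```text
now [ 0.5411 -0.3199  0.0128] a -0.235 tool shift cm [ 0.25  0.04 -0.03] turn -0.001
[ 0.12921505 -0.0786412  -0.78306232]
```

View pics/w26.png

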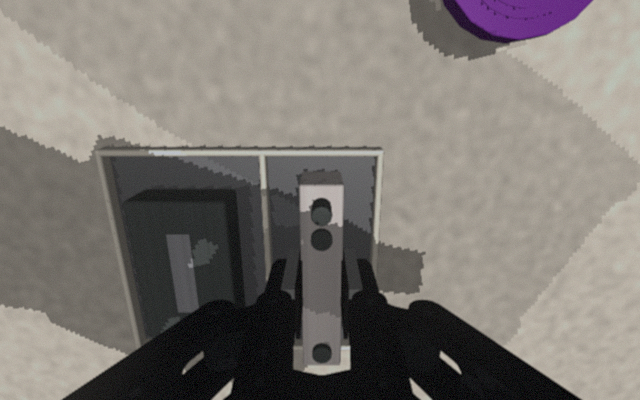

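```bash
python3 - <<'E'
from h import *
T=pose();c=cam('wrist',T)
def P(v): return proj(c,(T@np.r_[v,1])[:3]).round(1)
# bar bottom is .0083 below TCP height => tool x=+.0083
for z in(-.0457,.0442): print('bottom',P([.0083,0,z]),'top',P([-.0157,0,z]))
print('bar y now', (T@np.r_[0.,0,-.0008,1])[:3])
# tray end walls, top inner z=.008
for row in (158,152,347): print(row,(np.linalg.inv(T)@np.r_[atz(c,[row,321],.008),1]).round(4))
E
python3 - <<'E'
import cv2
im=cv2.imread('pics/w26.png'); cv2.imwrite('pics/w26c.png',cv2.resize(im[140:380,230:400],(425*1,600),interpolation=cv2.INTER_CUBIC))
E
```

```text
bottom [167.8 322.2] top [181.5 322.3]
bottom [329.3 321.9] top [363.8 322. ]
bar y now [ 0.54125373 -0.31915453  0.01275013]
158 [ 4.7e-03 -5.0e-04 -5.1e-02  1.0e+00]
152 [ 4.70e-03 -5.00e-04 -5.37e-02  1.00e+00]
347 [ 4.80e-03 -5.00e-04  5.29e-02  1.00e+00]
```

View pics/w26c.png

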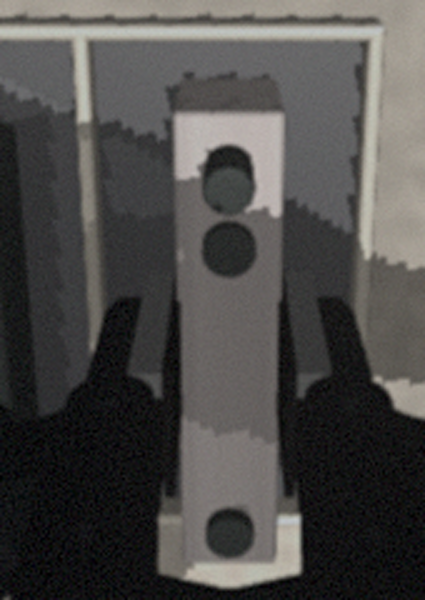

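Both ends of the bar clear the end walls by 6 to 8 mm. Lowering.

>>> arm_command(increments=[[[0.15,0,0,0],[0.1,0,0,0],[0,0,0,0]]])

```text
time: 45.28
eef_pos: [0.541, -0.3198, 0.0104]
tcp_rot: [-0.555, -0.438, 0.555, -0.438]
contact_force: [-0.5, 0.6, 1.1]
opening: 0.199
```

>>> arm_command(increments=[[[0.05,0,0,0],[0,0,0,0]]])

```text
time: 45.52
eef_pos: [0.541, -0.3198, 0.0103]
tcp_rot: [-0.555, -0.438, 0.555, -0.438]
contact_force: [-1.7, 1.4, 5.4]
opening: 0.195
```

>>> arm_command(increments=[[[0,0,0,0],[0,0,0,0],[0,0,0,0]]], grip=3.4)

```text
time: 45.9
eef_pos: [0.5409, -0.3198, 0.0092]
tcp_rot: [0.555, 0.438, -0.555, 0.438]
contact_force: [0.3, 0.1, -0.4]
opening: 0.399
```

>>> arm_command(increments=[[[-1,0,0,0],[-3,0,0,0],[-4,0,0,0],[-4,0,0,0],[-4,0,0,0],[0,0,0,0],[0,0,0,0]]])

```text
time: 46.78
eef_pos: [0.5406, -0.3195, 0.1692]
tcp_rot: [-0.555, -0.438, 0.555, -0.438]
contact_force: [-0.1, 0.4, -0.5]
opening: 0.398
```

```bash
python3 - <<'E'
from h import *
im,c,T=look('wrist',['block_mid','pin_bar_mid'],'pics/w27.png')
im=optics.read_camera('side'); cv2.imwrite('pics/s27.png',im)
optics.read_camera('scene'); im,c,T=look('scene',['spare_weight_mid','jar','wrench'],'pics/c27.png')
s=sensors.get_state(); print(s['time'],s['contact_force'])
E
```

```text
wrist block_mid 0.86 [180.6 254.5] [ 0.4791 -0.3059]
scene spare_weight_mid 0.54 [250.9 349.7] [0.6062 0.1276]
scene jar 0.88 [277.4 289.7] [0.7221 0.0933]
scene wrench 0.65 [227.  238.6] [ 0.7286 -0.0768]
scene wrench 0.47 [253.3 351.4] [0.5957 0.1217]
47.225 [ 0.09413998 -0.28295654  0.56835086]
```

View pics/w27.png

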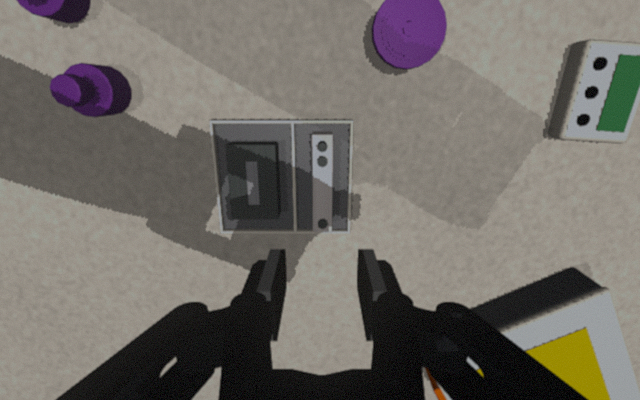

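View pics/s27.png

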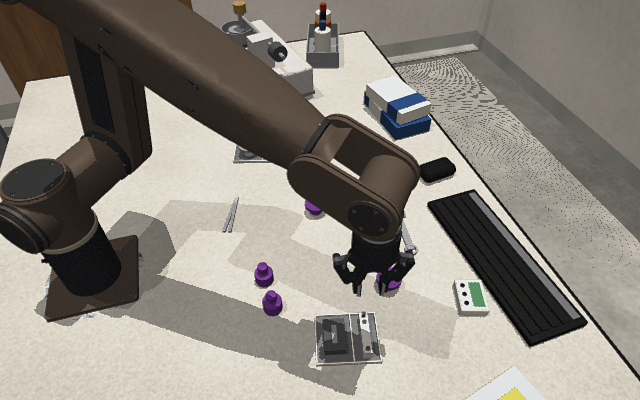

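View pics/c27.png

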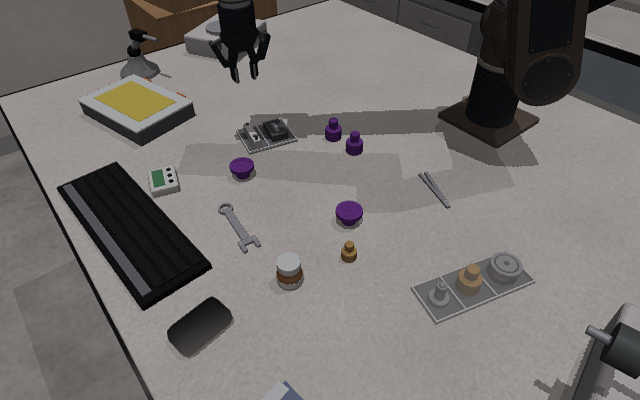

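The final pictures show all five parts in their bays: three in the tray at (473,285) and two at (267,133). The spare, jar, wrench and purple look-alikes are at their original pixels, and the gripper is empty and clear.

```bash
python3 - <<'E'
from plant import ctrl
print(ctrl.sign_off())
E
```

```text
the job is handed in; nothing more can be done
None
```

Both kits are made up and the job is handed in at about 47 s of the 120 s allowed.

- **Three-bay tray:** the wear disc is in the large bay, the bigger brass weight in the middle bay and the ball holder in the end bay.
- **Two-bay tray:** the flat block is in the large bay and the pin bar in the narrow bay.

I worked in the order given. Each part was lowered until the wrist force showed it had touched the bay floor, then released. The highest reading in the replies I saw was about 6 N, against the 120 N limit.

**Last checks:** The final scene and wrist pictures show all five parts in their bays, the way up they were. The spare weight, jar, wrench and purple look-alikes are where they were in the first picture, and the gripper is empty about 17 cm above the bench.

**Disagreements:**
- **Tray fits:** the wrist-camera fits of the tray corners left errors of 2 to 5 pixels and differed from the fixed cameras by 1 to 2 mm, well inside the bay clearances.
- **Pin bar:** the network did not report it in the last wrist picture, so I confirmed it by eye and by its release height.
- **Spare weight:** the last scene reading put it about 7 mm from the first scene reading but about 1 mm from the first wrist reading. In the pictures it has not moved.

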